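Lay out washed padlocks and lock the drying blower on

TASK

Lay every washed padlock flat in the aluminium drip tray, side by side with its keyway end towards the blower's nozzle, and slide the tray along the bench, never lifting it, until it sits square and wholly inside the yellow taped corners in front of the nozzle. Only then switch the blower to stay on by itself: squeeze its red trigger right home, push in the white lock-on button on the side of the handle while you hold the trigger, and ease the trigger until the lock keeps it. Finish with the padlocks still lying like that, the tray in its place and the blower locked on with nothing touching it; leave the other things on the bench where they are.

Things in the scene. Friction and masses are not known exactly. Their poses are not given: they have to be found in the camera images.
- blower: drying station fixed to the bench: teal pistol-grip blower in a grey stand. Origin on the bench under the blower's level axis, at the handle; y points along the barrel to the nozzle, z up. Axis 85 mm above the bench; motor housing 76 mm diameter from y = -60 to 62 mm, then a 43 mm neck. Base plate x = -65 to 65, y = 0 to 150 mm, 8 mm high.
- handle_end (a point): end of the blower's handle, on its centre line. The handle leaves the blower's axis towards the blower's -x, rising at 30 degrees, 120 mm long from the axis; it is 28 mm thick between its upper and lower side and 46 mm from front to back (blower y = +14 to -32 mm).
- bay (a point): centre of the drying bay, at bench height: yellow tape corners flat on the bench, 214 mm square inside, square to the blower's x and y, 330 mm from the blower's origin along its y
- nozzle (a point): mouth of the blower's black flat nozzle (62 mm wide, 58 to 84 mm above the bench), 188 mm from the blower's origin along its y; air leaves along the blower's +y
- trigger (a joint): travel of the red trigger in m: 0 out, 0.010 squeezed right home. Sprung: 3 N at rest, 7 N right home. Eased while locked on, it stays at about 0.006.
- trigger_face (a point): middle of the red trigger's front face, which looks along the blower's +y; squeezing moves it along the blower's -y. The face is 46 mm long along the handle and 20 mm across, and stands 20 mm clear in front of the handle when out, 10 mm when home.
- lockon (a joint): travel of the white lock-on button in m: 0 out, 0.006 fully in. Sprung, 1.5 to 3.5 N. It goes in only while the trigger is squeezed more than 8.2 mm (else it stops after 0.4 mm). If the trigger is then let out with the button in, the catch holds both, button at about 0.0054, trigger at 0.006. Squeezing the trigger right home again frees the button.
- lockon_top (a point): middle of the lock-on button's outer face: 15 mm diameter, on the upper side of the sloping handle, standing 6.5 mm proud when out, 40 mm behind (blower -y of) the trigger's face when out, 60 mm out along the handle from the axis. It is pushed square into the handle, along (-0.5, 0, -0.866) in the blower's axes.
- tray: loose square aluminium drip tray, 174 mm by 174 mm, outer height 22 mm, walls and floor 3 mm thick, dotted drain holes in the floor, about 0.6 kg. Origin under its centre; x and y square to its walls, z up.
- padlock1: a laminated steel padlock lying flat on its broad side, locked: block 38 mm long (x) by 40 mm wide (y) by 24 mm thick (z), with a round steel shackle (7 mm bar, 32 mm wide over the outside) that stands out 28 mm at the -x end; the brass keyway is in the middle of the +x end face. About 0.22 kg. Origin under the middle of the block, on its lower face. None if this padlock is absent.
- padlock2: a laminated steel padlock lying flat on its broad side, locked: block 38 mm long (x) by 40 mm wide (y) by 24 mm thick (z), with a round steel shackle (7 mm bar, 32 mm wide over the outside) that stands out 28 mm at the -x end; the brass keyway is in the middle of the +x end face. About 0.22 kg. Origin under the middle of the block, on its lower face. None if this padlock is absent.
- padlock3: a laminated steel padlock lying flat on its broad side, locked: block 38 mm long (x) by 40 mm wide (y) by 24 mm thick (z), with a round steel shackle (7 mm bar, 32 mm wide over the outside) that stands out 28 mm at the -x end; the brass keyway is in the middle of the +x end face. About 0.22 kg. Origin under the middle of the block, on its lower face. None if this padlock is absent.
- padlock4: a laminated steel padlock lying flat on its broad side, locked: block 38 mm long (x) by 40 mm wide (y) by 24 mm thick (z), with a round steel shackle (7 mm bar, 32 mm wide over the outside) that stands out 28 mm at the -x end; the brass keyway is in the middle of the +x end face. About 0.22 kg. Origin under the middle of the block, on its lower face. None if this padlock is absent.
- padlock1_mid (a point): middle of padlock1's block, 12 mm above its lower face
- padlock2_mid (a point): middle of padlock2's block, 12 mm above its lower face
- padlock3_mid (a point): middle of padlock3's block, 12 mm above its lower face
- padlock4_mid (a point): middle of padlock4's block, 12 mm above its lower face
- hex_key: bystander: a chrome hex key lying on the bench, 108 mm by 36 mm, 8 mm thick; origin about the middle of its long arm
- bushing: bystander: a bronze bushing standing on end, 32 mm diameter, 26 mm high; origin under its centre
- follower: bystander: a blue plug follower standing on end, 13 mm diameter, 70 mm high; origin under its centre
- slotted_stand: bystander: a wooden slotted stand with brass cylinders in its grooves, 200 mm long (y), 52 mm deep, 64 mm high; origin under its middle
There are look-alikes about, which are no part of the job. Several things look just like the tray: the one meant starts farthest to the robot's right. Leave any purple look-alike of the padlock1 alone.

How it is judged (in metres and radians):
On the way, in this order (a step that is already met when the one before it is completed fails the run):
1. every padlock lies flat in the tray with its keyway end towards the nozzle, and the tray sits square inside the taped bay (x of padlock1_mid in the frame of tray between -0.078 and 0.078 m and y of padlock1_mid in the frame of tray between -0.078 and 0.078 m and z of padlock1_mid in the frame of tray between 0.008 and 0.022 m and angle between the z axis of each of padlock1, padlock2, padlock3, padlock4 and the z axis of tray, either way round below 0.2 rad and angle between the x axis of each of padlock1, padlock2, padlock3, padlock4 and the y axis of blower, either way round below 0.35 rad and x of nozzle in the frame of padlock1 above 0 m and x of padlock2_mid in the frame of tray between -0.078 and 0.078 m and y of padlock2_mid in the frame of tray between -0.078 and 0.078 m and z of padlock2_mid in the frame of tray between 0.008 and 0.022 m and x of nozzle in the frame of padlock2 above 0 m and x of padlock3_mid in the frame of tray between -0.078 and 0.078 m and y of padlock3_mid in the frame of tray between -0.078 and 0.078 m and z of padlock3_mid in the frame of tray between 0.008 and 0.022 m and x of nozzle in the frame of padlock3 above 0 m and x of padlock4_mid in the frame of tray between -0.078 and 0.078 m and y of padlock4_mid in the frame of tray between -0.078 and 0.078 m and z of padlock4_mid in the frame of tray between 0.008 and 0.022 m and x of nozzle in the frame of padlock4 above 0 m and x of tray in the frame of blower between -0.024 and 0.024 m and y of tray in the frame of blower between 0.306 and 0.354 m and angle between the x axis of tray and the x axis of blower, either way round below 0.15 rad), for 0.2 s.
2. the trigger is squeezed right home and the lock-on button pushed in (value of joint trigger above 0.008 m and value of joint lockon above 0.0042 m), for 0.05 s.
3. the trigger is eased and the lock holds it, with the fingers off it (value of joint trigger between 0.0045 and 0.0072 m and value of joint lockon above 0.0042 m and contact force between the fingers and trigger below 0.2 N and contact force between the fingers and lockon below 0.2 N), for 0.3 s.
At the end, for the whole second after the job is handed in: Every padlock flat on the tray's floor, keyway end to the nozzle within 20 degrees; tray centre within 24 mm of the bay's centre each way, square within 0.15 rad; trigger held at 4.5 to 7.2 mm with the lock-on button in over 4.2 mm; all at rest and let go (all of step 1 and value of joint trigger between 0.0045 and 0.0072 m and value of joint lockon above 0.0042 m and linear speed of each of tray, padlock1, padlock2, padlock3, padlock4 below 0.02 m/s); the robot touches nothing.
It fails at once if the tray is lifted or tipped (height (world z) of tray above 0.02 m or angle between tray's own z axis and vertical above 0.2 rad).
It fails at once if the hex key, bushing, plug follower or slotted stand is pushed more than 3 cm or knocked over (distance of any of hex_key, bushing, follower, slotted_stand from where it was at the start of the episode above 0.03 m or angle between any of bushing, follower, slotted_stand's own z axis and vertical above 0.6 rad).
Of padlock1, padlock2, padlock3, padlock4 only 3 to 4 are there at a start; the rules pass over those that are not, and their reading is None.
At some moment in a run one of padlock1, padlock2, padlock3, padlock4 may be knocked a few centimetres aside while the robot is not near it.
Once in a run the grip may slacken for a moment while it holds something.
It also fails if it takes over 210 s, if anything falls off the work surface, if the arm or the gripper's body presses on something with over 40 N, if the wrist force passes 120 N, or if a joint passes its speed limit or range.

ROBOT

A 7-joint arm with a two-finger parallel gripper is mounted at the origin on the work surface. World frame = base frame: x ahead of the robot, y to its left, z up, the work surface at z = 0. Lengths are in mm, angles in rad, forces in N, time in s.
With the tool pointing down it reaches from about 400 to 900 mm from the base axis. Payload 5.5 kg.
Tool frame: the origin (TCP) lies at the very end of the fingers, on their centre line; the grasp point (between the pads) lies robot.pinch_z behind it (robot.pinch_z is the distance from the TCP to the grasp point, in mm); z points along the fingers, y is the line along which they close (so a half turn about z gives the same grasp; the last joint's range is limited). The gripper opens to 85 mm and grips with 20 to 120 N. Pads are 22 mm wide; open, the fingers measure 114 mm over their backs; the gripper's body (76 mm by 85 mm) begins 54 mm behind the grasp point. The pads swing forward as they close: fully open they stand 13 mm farther back than shut.
Start: joints at [-1.078, 0.501, -0.427, 1.55, 0.221, 1.138, -0.21], TCP at [148.019, 632.922, 206.31] pointing down, gripper open.
Joint ranges: [-2.88, 2.88], [-0.31, 2.03], [-1.54, 1.56], [0.2, 2.42], [-1.41, 4.55], [0.19, 2.02], [-2.57, 2.57]. Speed limits (rad/s): [2.57, 2.57, 3.14, 3.14, 3.14, 3.14, 3.14].

INTERFACE

Orientations are given as a unit quaternion [w, x, y, z].
In Python, from rig import robot gives the robot as it stands.
- The arm moves only by the shell command python3 -m handwheel 'ROWS' [FORCE]. ROWS is JSON, a list of rows, each an object with "offset": the shift along the tool's x, y, z as a fraction of full scale, a list of three; "twist": the turn, a rotation vector about the tool's x, y, z as a fraction of full scale, a list of three; "claw": the closure in counts, from 0 (fully open) to 255 (shut). In form: [{"offset": [dx, dy, dz], "twist": [ax, ay, az], "claw": claw}, ...]. A call has 1 to 10 rows; each row shifts and turns the commanded pose from where the row before left it, along the tool's axes as they then stand; what a row does not reach is not made up. Full scale, the value 1, is 100 mm for a shift and 6 degrees for a turn. A row lasts 1/12 s, in which the tool goes at most 41.7 mm and 7.16 degrees, less where a joint would pass 70% of its speed; a pose out of reach is approached as far as the arm can. A call with a number of a shift or a turn outside -1 to 1 is refused whole. A call with a gripper value outside its range is refused whole. The fingers move at their own pace and stop on an object; FORCE is the grip in N (left out, the last holds). Time passes only in rows, so rows that do not move let the fingers close. It gives the time, the measured TCP pose, the force, the opening and the grip force at its end, in the units of the state.
- robot.observe(): the state, without advancing time (a new reading comes with each control period).
- robot.read_camera(name): name is "side" or "top" or "wrist"; returns a dict with "pixels" (420x560x3 uint8, red, green, blue), "camera_matrix" (3x3 intrinsics, pixels), "world_from_camera" (4x4, takes a point from camera to world coordinates). Camera axes: x right, y down, z forward; pixel columns grow to the right and rows downward; lengths in mm; the calibration is good to about 2 mm. A picture is of the moment at which its call begins. There is no depth.
- robot.sign_off(): hands the job in; it is judged then, once.
The state is a dict: "t": time; "qpos": joint angles; "dq": joint speeds; "joint_torque": joint torques, N m; "position": TCP position; "ee_rot": TCP orientation; "contact_force": force on the tool from outside, world axes, zero at the start; "torque": the same for the moment, N m; "width": finger opening in mm; "grasp_force": force on a finger pad.
Only numpy, scipy, OpenCV 4.12 (cv2) and the standard library are available. Lean on these libraries where they do the work, as an engineer would, in place of code of your own. Each camera call takes 0.05 s, during which the arm holds its last target. There are 200 camera calls.

## Working session

There is one attempt and no reset: what is moved stays moved. The work goes in short steps, Python scripts to look and compute and a shell command to move; the robot and the scene stay as the last step left them, time stands still between calls to the robot, and variables do not carry over. Pictures are saved under pics/ and viewed, at most 14 in all, crops included, and the job is handed in when it is done.

```bash
ls; mkdir -p pics; python3 - <<'E'
from rig import robot
import cv2,numpy as np
print(robot.pinch_z, robot.observe())
for n in ("top","side"):
    c=robot.read_camera(n); cv2.imwrite(f"pics/{n}0.png",cv2.resize(c["pixels"][:,:,::-1],(800,600),interpolation=cv2.INTER_CUBIC))
    np.savez(f"{n}0.npz",K=c["camera_matrix"],T=c["world_from_camera"],p=c["pixels"])
    print(n,c["camera_matrix"],c["world_from_camera"])
E
```

```text
pics
18.700000000000003 {'t': 0.0, 'qpos': array([-1.07779846,  0.50187404, -0.42676962,  1.55145119,  0.2208121 ,
        1.13828955, -0.21030119]), 'dq': array([-0.0013184 , -0.00020521, -0.0006358 ,  0.00074776, -0.00070254,
       -0.00347945, -0.00207865]), 'joint_torque': array([-3.18680122e-04, -5.69517267e+01, -5.81629202e+00, -2.80929923e+01,
        1.05528187e-02,  1.19515331e-02, -2.89199555e-06]), 'position': array([147.94557717, 632.17692317, 205.24056723]), 'ee_rot': array([-1.39481107e-04,  1.14626336e-01,  9.93408193e-01, -9.72318582e-04]), 'contact_force': array([0.4670287 , 0.31086185, 0.4166539 ]), 'torque': array([-0.00966691, -0.02798222,  0.01799042]), 'grasp_force': 0.0, 'width': 85.1484064589957}
top [[490.01781363   0.         280.06873818]
 [  0.         490.01781363 208.41465695]
 [  0.           0.           1.        ]] [[-9.32405100e-03 -9.87543406e-01  1.57070316e-01  3.38510776e+02]
 [-9.99952105e-01  8.74097237e-03 -4.40258115e-03  1.06907229e+02]
 [ 2.97479269e-03 -1.57103843e-01 -9.87577609e-01  1.68559629e+03]
 [ 0.00000000e+00  0.00000000e+00  0.00000000e+00  1.00000000e+00]]
side [[440.41274962   0.         278.88366213]
 [  0.         440.41274962 202.968068  ]
 [  0.           0.           1.        ]] [[ 9.64922649e-01 -1.92591587e-01  1.78417383e-01  3.42207273e+02]
 [-2.62515441e-01 -7.15958143e-01  6.46907707e-01 -7.53016552e+02]
 [ 3.15039638e-03 -6.71053216e-01 -7.41402493e-01  1.08766883e+03]
 [ 0.00000000e+00  0.00000000e+00  0.00000000e+00  1.00000000e+00]]
```

View pics/top0.png

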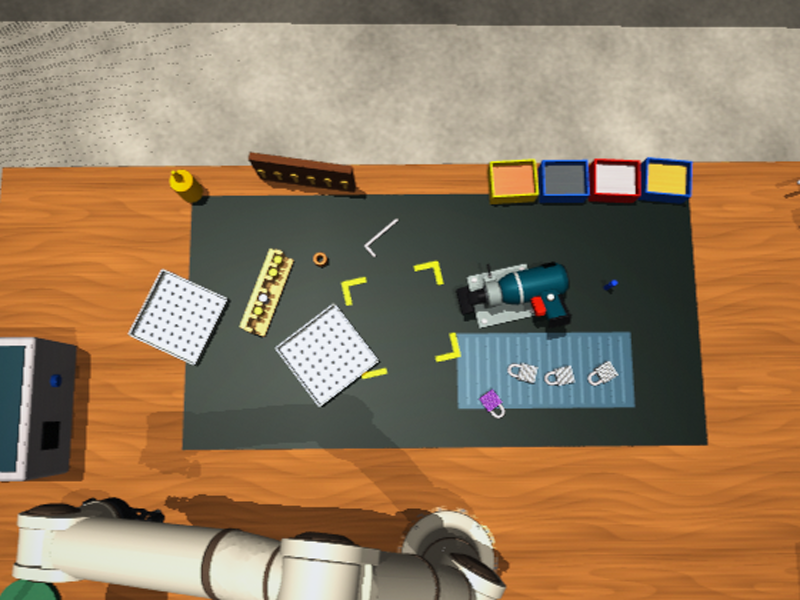

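View pics/side0.png

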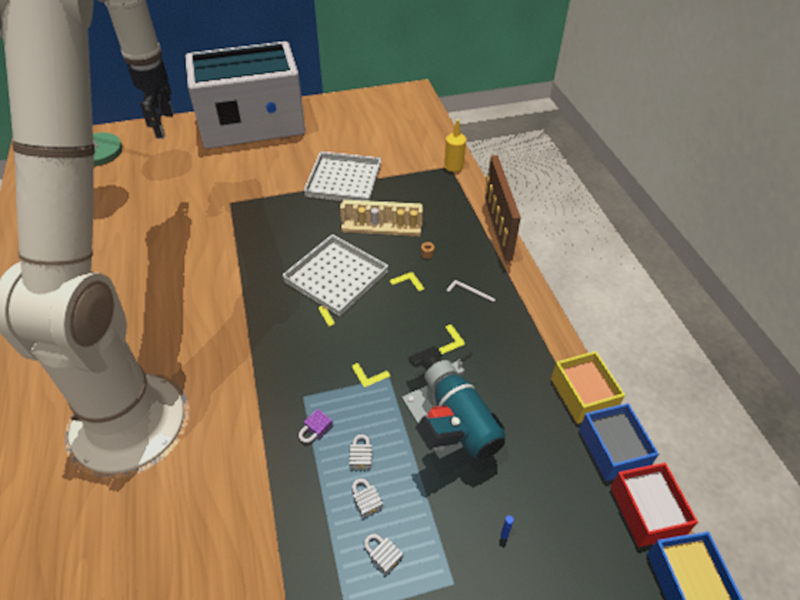

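The top view shows the intended (rightmost) tray at about (327,355), with tape corners at (352,290), (430,270), (448,348) and (375,373). The blower is at (520,290) with its nozzle to the left. Three padlocks lie at (522,372), (560,376) and (602,373), and the purple look-alike is at (491,402).

```bash
cat > h.py <<'E'
import numpy as np,cv2
from scipy.spatial.transform import Rotation as R
def load(n): return np.load(n+".npz")
def pix2w(d,uv,z):
    r=d["T"][:3,:3]@np.linalg.inv(d["K"])@np.array([uv[0],uv[1],1.]); o=d["T"][:3,3]
    return o+r*(z-o[2])/r[2]
def w2pix(d,p):
    q=d["T"][:3,:3].T@(np.array(p,float)-d["T"][:3,3]); q=d["K"]@q; return q[:2]/q[2]
def snap(n,name):
    from rig import robot
    c=robot.read_camera(n); np.savez(f"{name}.npz",K=c["camera_matrix"],T=c["world_from_camera"],p=c["pixels"])
def crop(name,out,x0,y0,w,h,s):
    d=load(name); cv2.imwrite(f"pics/{out}.png",cv2.resize(d["p"][y0:y0+h,x0:x0+w,::-1],(w*s,h*s),interpolation=cv2.INTER_CUBIC))
def delta(target,q=None):
    "target world mm -> offset in tool axes/100"
    from rig import robot
    o=robot.observe(); w=o["ee_rot"]; Rm=R.from_quat([w[1],w[2],w[3],w[0]])
    d=Rm.inv().apply(np.array(target)-o["position"])/100
    print("pos",o["position"].round(1),"R",Rm.as_matrix().round(3).tolist(),"off",d.round(3))
E
python3 -c "
from h import *
crop('top0','ca',310,170,150,120,5); crop('top0','cb',185,170,140,120,5)"
```

```text
(no output)
```

View pics/ca.png

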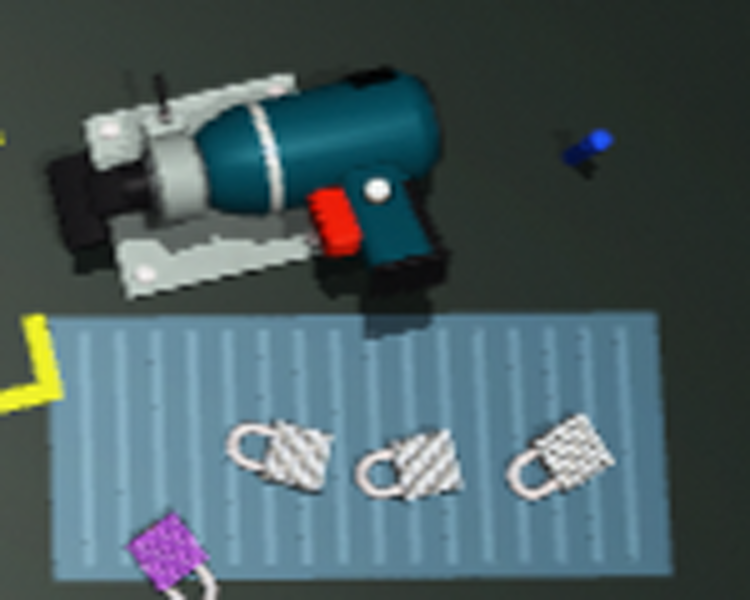

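View pics/cb.png

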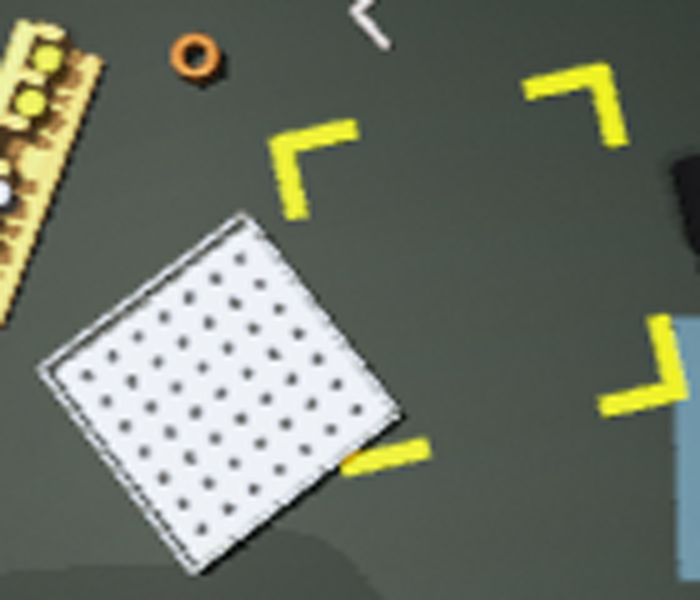

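The crops show the padlock blocks' tops in ca at about (299,457), (430,464) and (575,451), with shackles to the left. The lock-on button is at (377,189) and the trigger at (335,222). In cb the tape outer corners are (268,140), (610,62) and (688,398), and the tray rim corners are (243,214), (402,412), (197,573) and (40,368).

```bash
python3 - <<'E'
from h import *
d=load('top0')
a=lambda u,v:(310+u/5,170+v/5); b=lambda u,v:(185+u/5,170+v/5)
P=lambda uv,z:pix2w(d,uv,z)
tl,tr,br=[P(b(*q),0) for q in [(268,140),(610,62),(688,398)]]
bay=(tl+br)/2; print("tape",tl.round(),tr.round(),br.round(),"bay",bay.round(1))
for v in (tl-tr, tr-br): print(np.linalg.norm(v),np.degrees(np.arctan2(v[1],v[0])))
T=[P(b(*q),22) for q in [(243,214),(402,412),(197,573),(40,368)]]
print("tray",np.round(T,0),np.mean(T,0).round(1))
for i in range(4):
    v=T[(i+1)%4]-T[i]; print(np.linalg.norm(v),np.degrees(np.arctan2(v[1],v[0])))
for m,s in [((299,457),(232,446)),((430,464),(360,476)),((575,451),(512,485))]:
    M=P(a(*m),24);S=P(a(*s),14);v=M-S;print("lock",M.round(1),np.linalg.norm(v[:2]).round(),"key dir",np.degrees(np.arctan2(v[1],v[0])).round(1))
v=P(a(*(170,550)),24); print("purple",v)
y=tl-tr; y/=np.linalg.norm(y); v=br-tr; v/=np.linalg.norm(v); print("y",y,"x-?",v)
org=bay-330*y; print("origin",org, "axis pix",w2pix(d,bay-142*y))
print("btn", P(a(377,189),130),"origin",org)
print([P(a(*q),5).round() for q in[(598,138)]])
E
```

```text
tape [645. 244.   0.] [698.   4.   0.] [462. -45.   0.] bay [553.3  99.2   0. ]
245.93276652463783 102.58352918694825
241.48150054838106 11.805253981504164
tray [[589. 259.  22.]
 [453. 151.  22.]
 [346. 289.  22.]
 [485. 396.  22.]] [468.2 273.7  22. ]
174.49336594277884 -141.5561726762647
174.32941809970376 127.67618152307462
175.61588956527424 37.86762393228253
172.5821663274069 -52.70136315116908
lock [ 418.9 -201.9   24. ] 44.0 key dir -100.9
lock [ 413.4 -290.2   24. ] 46.0 key dir -81.0
lock [ 421.2 -388.7   24. ] 47.0 key dir -61.8
purple [ 357.56936102 -112.83155318   24.        ]
y [-0.21786269  0.97597943  0.        ] x-? [-0.97884863 -0.20458581  0.        ]
origin [ 625.22359776 -222.84917107    0.        ] axis pix [320.03151233 214.40843794]
btn [ 584.92513438 -238.90915413  130.        ] origin [ 625.22359776 -222.84917107    0.        ]
[array([ 639., -423.,    5.])]
```

```bash
python3 -m handwheel '[{"offset":[0,0,0],"twist":[0,0,-0.95],"claw":0},{"offset":[0,0,0],"twist":[0,0,-0.95],"claw":0},{"offset":[0,0,0],"twist":[0,0,-0.95],"claw":60},{"offset":[0,0,0],"twist":[0,0,-0.95],"claw":60},{"offset":[0,0,0],"twist":[0,0,-0.95],"claw":120},{"offset":[0,0,0],"twist":[0,0,-0.95],"claw":120},{"offset":[0,0,0],"twist":[0,0,-0.95],"claw":120},{"offset":[0,0,0],"twist":[0,0,-0.95],"claw":120},{"offset":[0,0,0],"twist":[0,0,-0.95],"claw":120},{"offset":[0,0,0],"twist":[0,0,0],"claw":120}]' 40
python3 -c "
from h import *
delta((416,342,100))"
```

```text
t: 0.93
position: [148.1, 632.5, 205.6]
ee_rot: [-0.0, -0.328, 0.945, -0.0]
contact_force: [0.0, -0.2, -0.3]
width: 45.2
grasp_force: 0.0
pos [148.1 632.5 205.6] R [[-0.785, -0.62, -0.001], [-0.62, 0.785, -0.001], [0.001, -0.001, -1.0]] off [-0.302 -3.939  1.058]
```

```bash
python3 -m handwheel '[{"offset":[-0.03,-0.39,0.1],"twist":[0,0,0],"claw":120},{"offset":[-0.03,-0.39,0.1],"twist":[0,0,0],"claw":120},{"offset":[-0.03,-0.39,0.1],"twist":[0,0,0],"claw":120},{"offset":[-0.03,-0.39,0.1],"twist":[0,0,0],"claw":120},{"offset":[-0.03,-0.39,0.1],"twist":[0,0,0],"claw":120},{"offset":[-0.03,-0.39,0.1],"twist":[0,0,0],"claw":120},{"offset":[-0.03,-0.39,0.1],"twist":[0,0,0],"claw":120},{"offset":[-0.03,-0.39,0.1],"twist":[0,0,0],"claw":120},{"offset":[-0.03,-0.39,0.1],"twist":[0,0,0],"claw":120},{"offset":[-0.03,-0.4,0.1],"twist":[0,0,0],"claw":120}]' 40
python3 -c "
from h import *
delta((416,342,60))
snap('wrist','w1'); d=load('w1'); print(d['T'].round(3))
cv2.imwrite('pics/w1.png',d['p'][:,:,::-1])"
```

```text
t: 1.77
position: [414.0, 342.4, 105.9]
ee_rot: [0.0, -0.325, 0.946, 0.0]
contact_force: [0.8, 1.0, 0.0]
width: 45.3
grasp_force: 0.0
pos [414.  342.4 105.9] R [[-0.789, -0.615, 0.0], [-0.615, 0.789, 0.0], [-0.0, 0.0, -1.0]] off [-0.014 -0.016  0.459]
[[-6.15000e-01  7.50000e-01  2.45000e-01  3.52674e+02]
 [ 7.89000e-01  5.84000e-01  1.92000e-01  2.92734e+02]
 [ 1.00000e-03  3.11000e-01 -9.50000e-01  2.74069e+02]
 [ 0.00000e+00  0.00000e+00  0.00000e+00  1.00000e+00]]
```

View pics/w1.png

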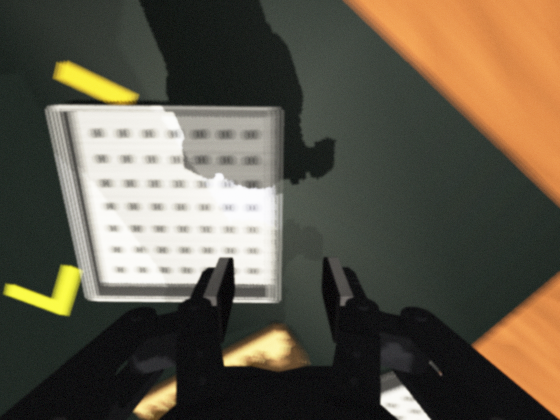

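The wrist view shows the wall to grip as the tray's right edge, running from (283,106) to (280,300), just left of the midpoint between the fingers.

```bash
python3 -c "
from h import *
d=load('w1')
a=pix2w(d,(282,106),22);b=pix2w(d,(279,300),22);c=pix2w(d,(85,300),22);e=pix2w(d,(49,106),22)
print(a,b,c,e,(a+b)/2,np.linalg.norm(a-b)); v=b-a; print(np.degrees(np.arctan2(v[1],v[0])))
m=(a+c)/2;print(m)
mid=(a+b)/2; mid[2]=40; delta(mid)"
```

```text
[348.45921807 293.73171187  22.        ] [488.21292208 399.89478797  22.        ] [601.93476299 253.74766576  22.        ] [459.71991743 150.92481739  22.        ] [418.33607008 346.81324992  22.        ] 175.50412106177305
37.22190591945365
[475.19699053 273.73968882  22.        ]
pos [420.5 332.6 103.3] R [[-0.795, -0.606, 0.001], [-0.606, 0.795, -0.008], [0.004, -0.006, -1.0]] off [-0.072  0.13   0.632]
```

```bash
python3 -m handwheel '[{"offset":[0,0.1,0.1],"twist":[0,0,0],"claw":120},{"offset":[0,0,0.1],"twist":[0,0,0],"claw":120},{"offset":[0,0,0],"twist":[0,0,0],"claw":120},{"offset":[0,0,0],"twist":[0,0,0],"claw":120}]' 40
python3 -c "
from h import *
delta((417,345,40))"
```

```text
t: 2.15
position: [405.6, 352.0, 85.7]
ee_rot: [-0.001, -0.327, 0.945, -0.0]
contact_force: [-0.0, 0.2, 0.3]
width: 45.2
grasp_force: 0.0
pos [405.6 352.   85.7] R [[-0.786, -0.618, -0.002], [-0.618, 0.786, -0.001], [0.002, 0.0, -1.0]] off [-0.047 -0.126  0.457]
```

```bash
python3 -m handwheel '[{"offset":[-0.05,-0.12,0],"twist":[0,0,0],"claw":120},{"offset":[0,0,0.2],"twist":[0,0,0],"claw":120},{"offset":[0,0,0.2],"twist":[0,0,0],"claw":120},{"offset":[0,0,0.2],"twist":[0,0,0],"claw":120},{"offset":[0,0,0.1],"twist":[0,0,0],"claw":120},{"offset":[0,0,0.07],"twist":[0,0,0],"claw":120},{"offset":[0,0,0],"twist":[0,0,0],"claw":120},{"offset":[0,0,0],"twist":[0,0,0],"claw":180},{"offset":[0,0,0],"twist":[0,0,0],"claw":180},{"offset":[0,0,0],"twist":[0,0,0],"claw":180}]' 40
python3 -m handwheel '[{"offset":[0,0,0],"twist":[0,0,0],"claw":255},{"offset":[0,0,0],"twist":[0,0,0],"claw":255},{"offset":[0,0,0],"twist":[0,0,0],"claw":255},{"offset":[0,0,0],"twist":[0,0,0],"claw":255},{"offset":[0,0,0],"twist":[0,0,0],"claw":255},{"offset":[0,0,0],"twist":[0,0,0],"claw":255}]' 60
python3 -c "
from h import *
delta((417,345,8))"
```

```text
t: 2.98
position: [419.0, 346.1, 10.4]
ee_rot: [0.001, -0.327, 0.945, 0.0]
contact_force: [0.1, -0.3, 0.7]
width: 24.8
grasp_force: 0.0
t: 3.48
position: [418.2, 345.4, 9.3]
ee_rot: [-0.0, -0.327, 0.945, 0.0]
contact_force: [0.1, 0.0, 0.3]
width: 0.0
grasp_force: 0.0
pos [418.2 345.4   9.3] R [[-0.787, -0.618, -0.0], [-0.618, 0.787, 0.0], [0.0, 0.0, -1.0]] off [0.012 0.004 0.013]
```

```bash
python3 -c "
from h import *
snap('wrist','w2'); d=load('w2')
cv2.imwrite('pics/w2.png',d['p'][:,:,::-1])"
```

```text
(no output)
```

View pics/w2.png

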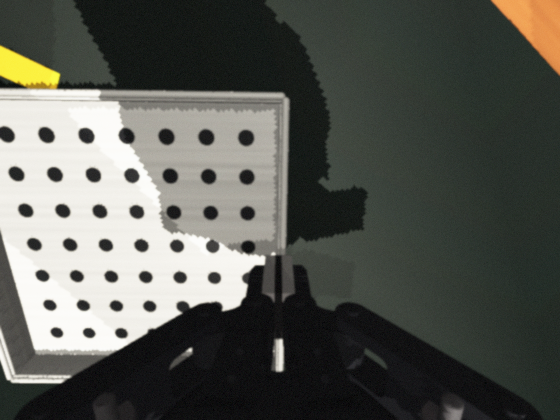

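The wrist view shows the fingers shut at about (278,270), just inside the wall line at about (283,240), so they aren't gripping it.

```bash
python3 -m handwheel '[{"offset":[0,0,-0.15],"twist":[0,0,0],"claw":150},{"offset":[0,0,-0.1],"twist":[0,0,0],"claw":150},{"offset":[0,0.04,0],"twist":[0,0,0],"claw":150},{"offset":[0,0,0],"twist":[0,0,0],"claw":150},{"offset":[0,0,0],"twist":[0,0,0],"claw":150},{"offset":[0,0,0.15],"twist":[0,0,0],"claw":150},{"offset":[0,0,0.14],"twist":[0,0,0],"claw":150},{"offset":[0,0,0],"twist":[0,0,0],"claw":150},{"offset":[0,0,0],"twist":[0,0,0],"claw":150}]' 60
python3 -m handwheel '[{"offset":[0,0,0],"twist":[0,0,0],"claw":190},{"offset":[0,0,0],"twist":[0,0,0],"claw":190},{"offset":[0,0,0],"twist":[0,0,0],"claw":255},{"offset":[0,0,0],"twist":[0,0,0],"claw":255},{"offset":[0,0,0],"twist":[0,0,0],"claw":255},{"offset":[0,0,0],"twist":[0,0,0],"claw":255},{"offset":[0,0,0],"twist":[0,0,0],"claw":255}]' 60
python3 -c "
from h import *
delta((417,345,8))
snap('wrist','w3'); crop('w3','w3',180,180,200,150,4)"
```

```text
t: 4.28
position: [414.7, 347.8, 4.3]
ee_rot: [-0.001, -0.327, 0.945, -0.0]
contact_force: [1.0, -0.3, 0.8]
width: 35.4
grasp_force: 0.0
t: 4.87
position: [415.9, 348.6, 5.5]
ee_rot: [0.0, -0.327, 0.945, 0.0]
contact_force: [0.4, 0.5, -0.3]
width: 0.0
grasp_force: 0.0
pos [415.9 348.6   5.5] R [[-0.787, -0.617, 0.0], [-0.617, 0.787, 0.0], [-0.0, -0.0, -1.0]] off [ 0.013 -0.035 -0.025]
```

View pics/w3.png

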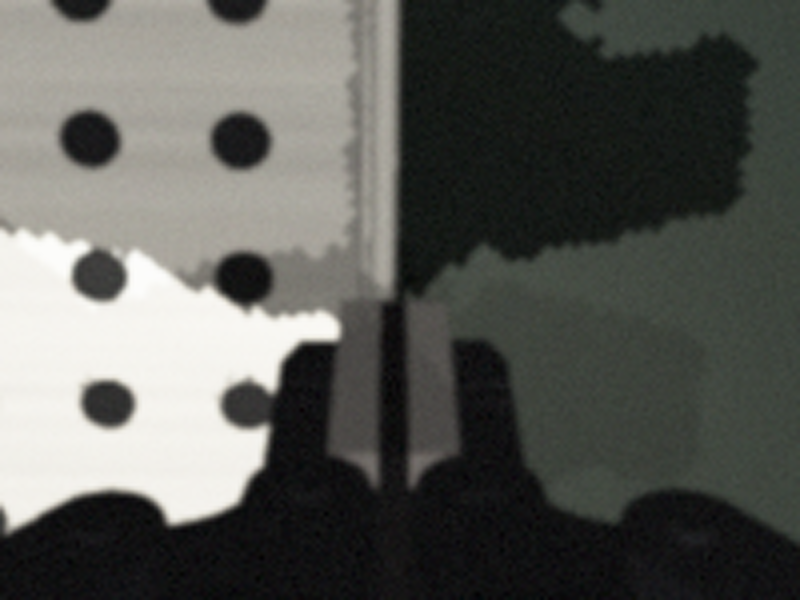

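The shut pads leave a gap of about 3 mm that captures the wall, with the rim at x of about 375-400 running into the slot at 382-408. I'll drag the tray that way.

```bash
python3 -m handwheel '[{"offset":[-0.01,-0.06,0],"twist":[0,0,0.13],"claw":255},{"offset":[-0.023,-0.127,0],"twist":[0,0,0.27],"claw":255},{"offset":[-0.023,-0.127,0],"twist":[0,0,0.27],"claw":255},{"offset":[-0.023,-0.127,0],"twist":[0,0,0.27],"claw":255},{"offset":[-0.023,-0.127,0],"twist":[0,0,0.27],"claw":255},{"offset":[-0.023,-0.127,0],"twist":[0,0,0.27],"claw":255},{"offset":[-0.023,-0.127,0],"twist":[0,0,0.27],"claw":255},{"offset":[-0.023,-0.127,0],"twist":[0,0,0.27],"claw":255}]' 80
python3 -m handwheel '[{"offset":[-0.023,-0.127,0],"twist":[0,0,0.27],"claw":255},{"offset":[-0.023,-0.127,0],"twist":[0,0,0.27],"claw":255},{"offset":[-0.023,-0.127,0],"twist":[0,0,0.27],"claw":255},{"offset":[-0.023,-0.127,0],"twist":[0,0,0.27],"claw":255},{"offset":[-0.023,-0.127,0],"twist":[0,0,0.27],"claw":255},{"offset":[-0.023,-0.127,0],"twist":[0,0,0.27],"claw":255},{"offset":[-0.023,-0.127,0],"twist":[0,0,0.27],"claw":255},{"offset":[-0.023,-0.127,0],"twist":[0,0,0.27],"claw":255},{"offset":[-0.01,-0.06,0],"twist":[0,0,0.13],"claw":255},{"offset":[0,0,0],"twist":[0,0,0],"claw":255}]' 80
python3 -c "
from h import *
delta((535,183,6))
snap('top','t1'); crop('t1','t1',185,170,140,120,5)"
```

```text
t: 5.58
position: [482.5, 276.8, 5.3]
ee_rot: [-0.0, -0.223, 0.975, -0.0]
contact_force: [-0.5, -0.1, -0.7]
width: 0.3
grasp_force: 0.0
t: 6.42
position: [537.2, 181.3, 5.2]
ee_rot: [0.0, -0.105, 0.994, -0.001]
contact_force: [-1.5, -0.1, 0.3]
width: 0.5
grasp_force: 0.0
pos [537.2 181.3   5.2] R [[-0.978, -0.209, 0.0], [-0.209, 0.978, -0.001], [0.0, -0.001, -1.0]] off [ 0.018  0.021 -0.008]
```

View pics/t1.png

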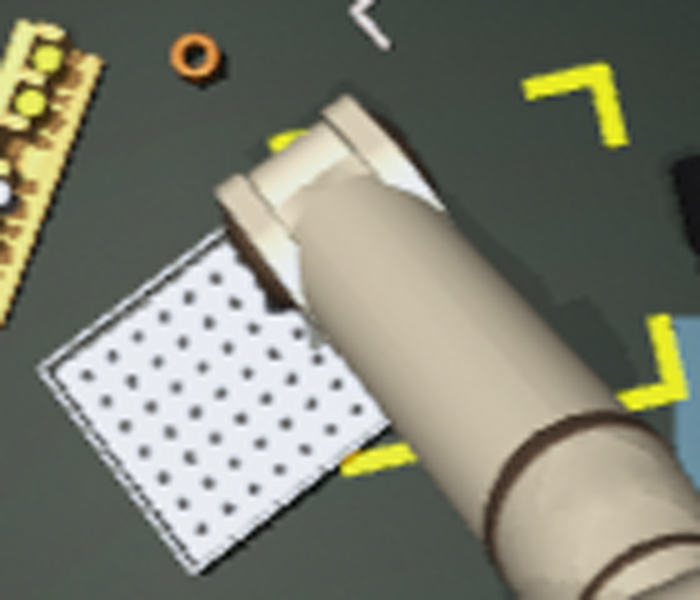

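The tray hasn't moved, with its corners still at (40,368) and (197,573). I'll check the real fingertip height from the side camera.

```bash
python3 -c "
from h import *
from rig import robot
snap('side','s1'); d=load('s1'); p=robot.observe()['position']
print(p,robot.observe()['qpos'].round(3))
u=w2pix(d,p); print(u)
x0,y0=int(u[0])-70,int(u[1])-75; print(x0,y0); im=d['p'][:,:,::-1].copy()
im=cv2.resize(im[y0:y0+105,x0:x0+140],None,fx=5,fy=5,interpolation=cv2.INTER_CUBIC)
q=(u-[x0,y0])*5+2; cv2.drawMarker(im,(int(q[0]),int(q[1])),(0,0,255),0,20,1); cv2.imwrite('pics/s1.png',im)"
```

```text
[536.12010893 184.13583336   5.28209757] [-0.116  0.62  -0.335  1.893  0.308  0.679  1.15 ]
[259.86879873 208.47004688]
189 133
```

View pics/s1.png

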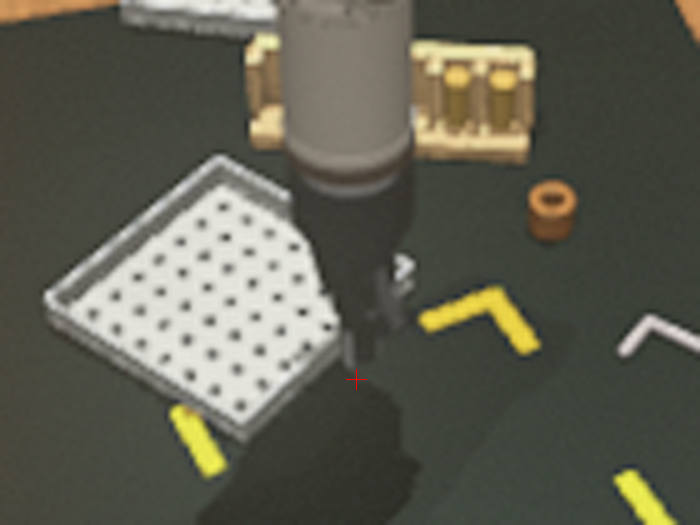

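The fingertips show at about (355,365), above the projected TCP at (357,380), so they are higher than z=5. I'll feel for the bench slowly.

```bash
python3 -m handwheel '[{"offset":[0,0,0.04],"twist":[0,0,0],"claw":255},{"offset":[0,0,0],"twist":[0,0,0],"claw":255},{"offset":[0,0,0],"twist":[0,0,0],"claw":255}]' 
python3 -m handwheel '[{"offset":[0,0,0.04],"twist":[0,0,0],"claw":255},{"offset":[0,0,0],"twist":[0,0,0],"claw":255},{"offset":[0,0,0],"twist":[0,0,0],"claw":255}]' 
```

```text
t: 6.77
position: [535.5, 184.8, 0.9]
ee_rot: [-0.0, -0.108, 0.994, 0.0]
contact_force: [0.4, 0.9, 0.0]
width: -0.2
grasp_force: 0.0
t: 7.02
position: [535.9, 184.1, -3.1]
ee_rot: [-0.0, -0.107, 0.994, -0.0]
contact_force: [1.1, -0.9, 0.7]
width: 0.3
grasp_force: 0.0
```

```bash
python3 -m handwheel '[{"offset":[0,0,0.04],"twist":[0,0,0],"claw":255},{"offset":[0,0,0],"twist":[0,0,0],"claw":255},{"offset":[0,0,0],"twist":[0,0,0],"claw":255}]' 
python3 -m handwheel '[{"offset":[0,0,0.03],"twist":[0,0,0],"claw":255},{"offset":[0,0,0],"twist":[0,0,0],"claw":255},{"offset":[0,0,0],"twist":[0,0,0],"claw":255}]'
python3 -m handwheel '[{"offset":[0,0,0.03],"twist":[0,0,0],"claw":255},{"offset":[0,0,0],"twist":[0,0,0],"claw":255},{"offset":[0,0,0],"twist":[0,0,0],"claw":255}]'
python3 -m handwheel '[{"offset":[0,0,0.02],"twist":[0,0,0],"claw":255},{"offset":[0,0,0],"twist":[0,0,0],"claw":255},{"offset":[0,0,0],"twist":[0,0,0],"claw":255}]' | grep -E "pos|force"
```

```text
t: 7.27
position: [536.0, 183.9, -7.0]
ee_rot: [-0.0, -0.107, 0.994, -0.0]
contact_force: [0.1, -0.4, -0.2]
width: 0.0
grasp_force: 0.0
t: 7.52
position: [536.1, 183.9, -9.9]
ee_rot: [-0.0, -0.107, 0.994, -0.0]
contact_force: [-0.3, -0.2, 0.2]
width: -0.1
grasp_force: 0.0
t: 7.77
position: [536.1, 183.9, -12.9]
ee_rot: [-0.0, -0.107, 0.994, -0.0]
contact_force: [-0.4, -0.3, -0.8]
width: -0.1
grasp_force: 0.0
position: [536.2, 183.9, -14.8]
contact_force: [0.1, -1.0, -0.5]
grasp_force: 0.0
```

```bash
for i in 1; do python3 -m handwheel '[{"offset":[0,0,0.02],"twist":[0,0,0],"claw":255},{"offset":[0,0,0],"twist":[0,0,0],"claw":255},{"offset":[0,0,0],"twist":[0,0,0],"claw":255}]' | grep -E "pos|contact"; done
python3 -m handwheel '[{"offset":[0,0,0.02],"twist":[0,0,0],"claw":255},{"offset":[0,0,0],"twist":[0,0,0],"claw":255},{"offset":[0,0,0],"twist":[0,0,0],"claw":255}]' | grep -E "pos|contact"
python3 -m handwheel '[{"offset":[0,0,0.02],"twist":[0,0,0],"claw":255},{"offset":[0,0,0],"twist":[0,0,0],"claw":255},{"offset":[0,0,0],"twist":[0,0,0],"claw":255}]' | grep -E "pos|contact"
```

```text
position: [536.2, 183.9, -16.9]
contact_force: [0.4, 0.1, -0.2]
position: [536.1, 183.9, -18.9]
contact_force: [-0.1, -0.5, 0.8]
position: [536.1, 183.9, -20.9]
contact_force: [-0.0, 0.6, 0.4]
```

```bash

python3 -m handwheel '[{"offset":[0,0,0.02],"twist":[0,0,0],"claw":255},{"offset":[0,0,0],"twist":[0,0,0],"claw":255},{"offset":[0,0,0],"twist":[0,0,0],"claw":255}]' | grep -E "pos|contact"
python3 -m handwheel '[{"offset":[0,0,0.02],"twist":[0,0,0],"claw":255},{"offset":[0,0,0],"twist":[0,0,0],"claw":255},{"offset":[0,0,0],"twist":[0,0,0],"claw":255}]' | grep -E "pos|contact"
python3 -c "
from h import *
from rig import robot
snap('side','s2'); d=load('s2'); p=robot.observe()['position']; p[2]=0
u=w2pix(d,p)
x0,y0=int(u[0])-50,int(u[1])-50; im=d['p'][:,:,::-1].copy()
im=cv2.resize(im[y0:y0+75,x0:x0+100],None,fx=7,fy=7,interpolation=cv2.INTER_CUBIC)
q=(u-[x0,y0])*7+3; cv2.drawMarker(im,(int(q[0]),int(q[1])),(0,0,255),0,20,1); cv2.imwrite('pics/s2.png',im)"
```

```text
position: [536.1, 183.9, -22.9]
contact_force: [0.3, -0.3, 0.7]
position: [536.2, 183.9, -24.8]
contact_force: [0.7, 0.7, -0.1]
```

View pics/s2.png

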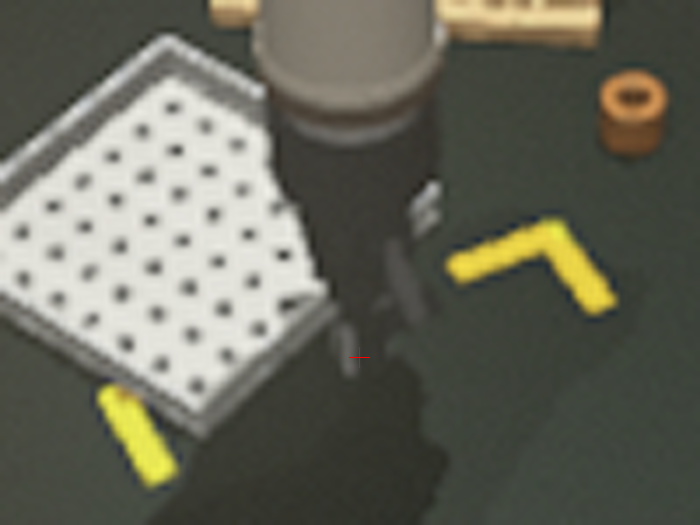

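```bash
python3 -c "
from h import *
d=load('w3'); 
for z in (-10,-5,0,5.5,10,20,25,30,35): print(z,w2pix(d,(415.9,348.6,z)).round(1))
d=load('s2'); 
for z in (-25,-11,0,5,10): print(z,w2pix(d,(536.2,183.9,z)).round(1))
snap('wrist','w4'); d=load('w4'); cv2.imwrite('pics/w4.png',d['p'][:,:,::-1])
for z in (-25,-10,0): print(w2pix(d,(536.2,183.9,z)))
"
```

```text
-10 [280.  237.7]
-5 [280.  240.8]
0 [280.1 244.1]
5.5 [280.2 247.9]
10 [280.2 251.2]
20 [280.4 259.1]
25 [280.4 263.4]
30 [280.5 267.9]
35 [280.6 272.7]
-25 [260.2 214.5]
-11 [260.1 211.8]
0 [260.  209.6]
5 [259.9 208.6]
10 [259.9 207.6]
[279.23358045 247.0125663 ]
[279.35842542 258.50464228]
[279.45397174 267.29975579]
```

View pics/w4.png

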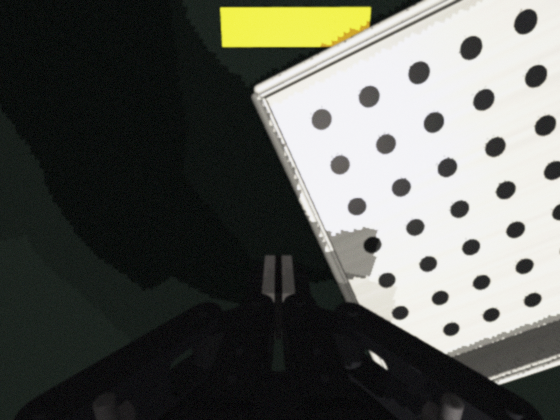

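```bash
python3 -c "
from h import *
d=load('w2')
for b in (0,15,22,30):
  a=pix2w(d,(287,94),22-b);c=pix2w(d,(12,381),22-b);print(b,a.round(),c.round(),np.linalg.norm(a-c))
d=load('w4'); print(d['T'].round(3)); print(pix2w(d,(258,93),22),pix2w(d,(258,93),0))
d=load('s2')
x0,y0=210,159
for q in [(205,432),(170,40)]: print(pix2w(d,(x0+q[0]/7,y0+q[1]/7),22))
print(pix2w(d,(x0+350/7,y0+375/7),0))
"
```

```text
0 [349. 295.  22.] [596. 263.  22.] 249.0038988802572
15 [348. 295.   7.] [619. 260.   7.] 273.0256372652631
22 [348. 295.   0.] [630. 258.   0.] 284.23578184493255
30 [347. 295.  -8.] [642. 257.  -8.] 297.0473756502691
[[-2.12000e-01  9.29000e-01  3.03000e-01  4.59916e+02]
 [ 9.77000e-01  2.01000e-01  6.60000e-02  1.66443e+02]
 [ 1.00000e-03  3.10000e-01 -9.51000e-01  1.43403e+02]
 [ 0.00000e+00  0.00000e+00  0.00000e+00  1.00000e+00]]
[455.65228598 158.0468681   22.        ] [454.87958504 156.52536641   0.        ]
[458.51595282 136.50603925  22.        ]
[494.13423931 394.11534548  22.        ]
[533.28995496 171.22476216   0.        ]
```

```bash
python3 -c "
from h import *
d=load('w4'); f=np.array([-0.977,-0.212,0])*11
for h in (0,10,20,25,30): print(h,w2pix(d,np.array([536.2,183.9,-24.8+h])+f))
"
python3 -m handwheel '[{"offset":[0,0,0.02],"twist":[0,0,0],"claw":255},{"offset":[0,0,0],"twist":[0,0,0],"claw":255},{"offset":[0,0,0],"twist":[0,0,0],"claw":255}]' | grep -E "pos|contact"
python3 -m handwheel '[{"offset":[0,0,0.02],"twist":[0,0,0],"claw":255},{"offset":[0,0,0],"twist":[0,0,0],"claw":255},{"offset":[0,0,0],"twist":[0,0,0],"claw":255}]' | grep -E "pos|contact"
```

```text
0 [279.26071499 230.09364485]
10 [279.34489171 236.76438924]
20 [279.43896267 244.21922141]
25 [279.49027014 248.28517958]
30 [279.54478126 252.60501736]
position: [536.3, 183.9, -24.9]
contact_force: [-4.6, -2.4, 17.3]
position: [536.3, 183.9, -25.0]
contact_force: [-10.8, -4.1, 35.9]
```

```bash
python3 -m handwheel '[{"offset":[0,0,-0.25],"twist":[0,0,0],"claw":255},{"offset":[0,0,-0.25],"twist":[0,0,0],"claw":120},{"offset":[0.046,0.25,0],"twist":[0,0,-0.53],"claw":120},{"offset":[0.046,0.25,0],"twist":[0,0,-0.53],"claw":120},{"offset":[0.046,0.25,0],"twist":[0,0,-0.53],"claw":120},{"offset":[0.046,0.25,0],"twist":[0,0,-0.53],"claw":120},{"offset":[0.046,0.25,0],"twist":[0,0,-0.53],"claw":120},{"offset":[0.046,0.25,0],"twist":[0,0,-0.53],"claw":120},{"offset":[0.046,0.25,0],"twist":[0,0,-0.53],"claw":120},{"offset":[0.046,0.25,0],"twist":[0,0,-0.53],"claw":120}]' 
python3 -m handwheel '[{"offset":[0,0,0],"twist":[0,0,0],"claw":120},{"offset":[0,0,0],"twist":[0,0,0],"claw":120},{"offset":[0,0,0],"twist":[0,0,0],"claw":120}]'
python3 -c "
from h import *
delta((416,346,-18))"
```

```text
t: 10.7
position: [423.3, 352.6, 21.4]
ee_rot: [0.0, -0.324, 0.946, 0.0]
contact_force: [0.4, -0.0, -0.4]
width: 45.2
grasp_force: 0.0
t: 10.95
position: [424.4, 350.9, 21.2]
ee_rot: [0.0, -0.323, 0.946, -0.0]
contact_force: [0.1, -0.9, 0.5]
width: 45.4
grasp_force: 0.0
pos [424.4 350.9  21.2] R [[-0.791, -0.611, 0.0], [-0.611, 0.791, -0.001], [0.0, -0.001, -1.0]] off [0.097 0.013 0.392]
```

```bash
python3 -m handwheel '[{"offset":[0.09,0,0],"twist":[0,0,0],"claw":120},{"offset":[0,0,0.15],"twist":[0,0,0],"claw":120},{"offset":[0,0,0.15],"twist":[0,0,0],"claw":120},{"offset":[0,0,0.09],"twist":[0,0,0],"claw":120},{"offset":[0,0,0],"twist":[0,0,0],"claw":120},{"offset":[0,0,0],"twist":[0,0,0],"claw":180},{"offset":[0,0,0],"twist":[0,0,0],"claw":200},{"offset":[0,0,0],"twist":[0,0,0],"claw":220}]' 
python3 -m handwheel '[{"offset":[0,0,0],"twist":[0,0,0],"claw":255},{"offset":[0,0,0],"twist":[0,0,0],"claw":255},{"offset":[0,0,0],"twist":[0,0,0],"claw":255},{"offset":[0,0,0],"twist":[0,0,0],"claw":255},{"offset":[0,0,0],"twist":[0,0,0],"claw":255},{"offset":[0,0,0],"twist":[0,0,0],"claw":255}]' 60
python3 -c "
from h import *
delta((535.2,182.7,-18))"
```

```text
t: 11.62
position: [417.5, 346.3, -17.0]
ee_rot: [0.001, -0.323, 0.946, 0.0]
contact_force: [0.3, 0.6, -0.5]
width: 12.0
grasp_force: 0.0
t: 12.12
position: [417.5, 346.3, -16.8]
ee_rot: [0.001, -0.323, 0.946, 0.0]
contact_force: [-0.7, -1.4, 5.8]
width: 1.1
grasp_force: 58.9
pos [417.5 346.3 -16.8] R [[-0.791, -0.611, 0.001], [-0.611, 0.791, 0.0], [-0.001, -0.0, -1.0]] off [ 0.068 -2.014  0.012]
```

```bash
python3 -m handwheel '[{"offset":[-0.01,-0.06,0],"twist":[0,0,0.13],"claw":255},{"offset":[-0.023,-0.125,0],"twist":[0,0,0.266],"claw":255},{"offset":[-0.023,-0.125,0],"twist":[0,0,0.266],"claw":255},{"offset":[-0.023,-0.125,0],"twist":[0,0,0.266],"claw":255},{"offset":[-0.023,-0.125,0],"twist":[0,0,0.266],"claw":255},{"offset":[-0.023,-0.125,0],"twist":[0,0,0.266],"claw":255},{"offset":[-0.023,-0.125,0],"twist":[0,0,0.266],"claw":255},{"offset":[-0.023,-0.125,0],"twist":[0,0,0.266],"claw":255}]' 80
python3 -m handwheel '[{"offset":[-0.023,-0.125,0],"twist":[0,0,0.266],"claw":255},{"offset":[-0.023,-0.125,0],"twist":[0,0,0.266],"claw":255},{"offset":[-0.023,-0.125,0],"twist":[0,0,0.266],"claw":255},{"offset":[-0.023,-0.125,0],"twist":[0,0,0.266],"claw":255},{"offset":[-0.023,-0.125,0],"twist":[0,0,0.266],"claw":255},{"offset":[-0.023,-0.125,0],"twist":[0,0,0.266],"claw":255},{"offset":[-0.023,-0.125,0],"twist":[0,0,0.266],"claw":255},{"offset":[-0.023,-0.125,0],"twist":[0,0,0.266],"claw":255},{"offset":[-0.01,-0.06,0],"twist":[0,0,0.13],"claw":255},{"offset":[0,0,0],"twist":[0,0,0],"claw":255}]' 80
python3 -m handwheel '[{"offset":[0,0,0],"twist":[0,0,0],"claw":255},{"offset":[0,0,0],"twist":[0,0,0],"claw":255}]' 80
python3 -c "
from h import *
delta((535.2,182.7,-18))
snap('wrist','w5'); d=load('w5'); cv2.imwrite('pics/w5.png',d['p'][:,:,::-1])"
```

```text
t: 12.78
position: [481.4, 279.4, -16.8]
ee_rot: [0.001, -0.223, 0.975, 0.002]
contact_force: [-2.2, 5.2, 2.4]
width: 1.2
grasp_force: 58.6
t: 13.62
position: [537.2, 183.6, -16.8]
ee_rot: [0.001, -0.106, 0.994, 0.0]
contact_force: [2.2, 0.9, 5.4]
width: 1.1
grasp_force: 58.9
t: 13.78
position: [537.2, 183.6, -16.8]
ee_rot: [0.002, -0.107, 0.994, -0.0]
contact_force: [2.9, -0.3, 5.5]
width: 1.2
grasp_force: 59.1
pos [537.2 183.6 -16.8] R [[-0.977, -0.212, 0.003], [-0.212, 0.977, 0.0], [-0.003, -0.0, -1.0]] off [ 0.021 -0.005  0.012]
```

View pics/w5.png

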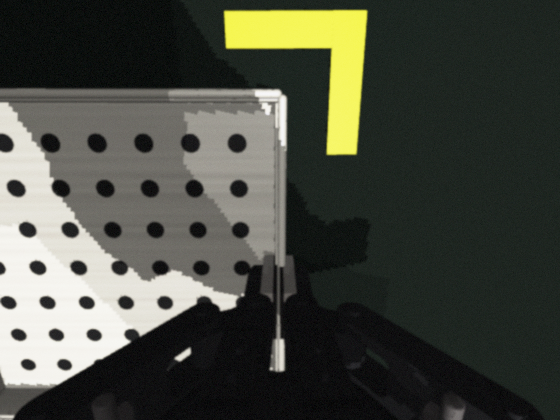

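The tray moved and is square with the yellow corner: tape inner corner at about (331,48), tray rim corner at about (286,95).

```bash
python3 -c "
from h import *
d=load('w5'); a=pix2w(d,(331,48),0);b=pix2w(d,(287,94),22)
x=np.array([.977,.2113,0]);y=np.array([-.2113,.977,0]); print(a,b,(a-b)@x,(a-b)@y)
e=pix2w(d,(328,154),0)-a; f=pix2w(d,(225,48),0)-a; g=pix2w(d,(0,91),22)-b
for v in(e,f,g): print(np.degrees(np.arctan2(v[1],v[0])))
print('bay', a+107*x-107*y)
"
```

```text
[430.45189369 183.66340837   0.        ] [454.14608428 168.47560544  22.        ] -19.940041450106996 19.84506593477432
13.49849500612624
-77.79385646309024
-78.35582923929424
bay [557.59999369 101.73350837   0.        ]
```

```bash
python3 -m handwheel '[{"offset":[0,0,0],"twist":[0,0,0],"claw":140},{"offset":[0,0,0],"twist":[0,0,0],"claw":120},{"offset":[0,0,0],"twist":[0,0,0],"claw":120},{"offset":[0,0,-0.2],"twist":[0,0,0],"claw":120},{"offset":[0,0,-0.4],"twist":[0,0,0],"claw":0},{"offset":[0,0,-0.4],"twist":[0,0,0],"claw":0},{"offset":[0,0,-0.3],"twist":[0,0,0],"claw":0},{"offset":[0,0,0],"twist":[0,0,0.9],"claw":0},{"offset":[0,0,0],"twist":[0,0,0.9],"claw":0},{"offset":[0,0,0],"twist":[0,0,0.9],"claw":0}]' 
python3 -m handwheel '[{"offset":[0,0,0],"twist":[0,0,1],"claw":0},{"offset":[0,0,0],"twist":[0,0,1],"claw":0},{"offset":[0,0,0],"twist":[0,0,1],"claw":0},{"offset":[0,0,0],"twist":[0,0,1],"claw":0},{"offset":[0,0,0],"twist":[0,0,1],"claw":0},{"offset":[0,0,0],"twist":[0,0,1],"claw":0},{"offset":[0,0,0],"twist":[0,0,1],"claw":0},{"offset":[0,0,0],"twist":[0,0,1],"claw":0},{"offset":[0,0,0],"twist":[0,0,1],"claw":0},{"offset":[0,0,0],"twist":[0,0,1],"claw":0}]'
python3 -m handwheel '[{"offset":[0,0,0],"twist":[0,0,1],"claw":0},{"offset":[0,0,0],"twist":[0,0,1],"claw":0},{"offset":[0,0,0],"twist":[0,0,1],"claw":0},{"offset":[0,0,0],"twist":[0,0,1],"claw":0},{"offset":[0,0,0],"twist":[0,0,1],"claw":0},{"offset":[0,0,0],"twist":[0,0,0],"claw":0},{"offset":[0,0,0],"twist":[0,0,0],"claw":0}]'
python3 -c "
from h import *
from rig import robot
print(robot.observe()['qpos'])
delta((420,-200,110))"
```

```text
t: 14.67
position: [535.1, 183.3, 112.7]
ee_rot: [0.0, 0.037, 0.999, -0.0]
contact_force: [-0.6, 0.6, 0.1]
width: 85.2
grasp_force: 0.0
t: 15.5
position: [534.4, 183.3, 111.6]
ee_rot: [-0.001, 0.532, 0.847, -0.001]
contact_force: [0.1, 0.2, -0.6]
width: 85.5
grasp_force: 0.0
t: 16.08
position: [534.6, 183.5, 111.8]
ee_rot: [-0.0, 0.73, 0.683, -0.001]
contact_force: [-0.3, 0.3, -0.5]
width: 85.3
grasp_force: 0.0
[-3.79845476e-01  4.30461079e-01  1.97931748e-03  1.85965024e+00
 -9.08689927e-04  8.52888236e-01 -4.43277176e-01]
pos [534.6 183.5 111.8] R [[0.066, 0.998, -0.001], [0.998, -0.066, -0.001], [-0.001, -0.001, -1.0]] off [-3.902 -0.891  0.022]
```

```bash
python3 -m handwheel '[{"offset":[-0.39,-0.09,0],"twist":[0,0,0],"claw":0},{"offset":[-0.39,-0.09,0],"twist":[0,0,0],"claw":0},{"offset":[-0.39,-0.09,0],"twist":[0,0,0],"claw":0},{"offset":[-0.39,-0.09,0],"twist":[0,0,0],"claw":0},{"offset":[-0.39,-0.09,0],"twist":[0,0,0],"claw":0},{"offset":[-0.39,-0.09,0],"twist":[0,0,0],"claw":0},{"offset":[-0.39,-0.09,0],"twist":[0,0,0],"claw":0},{"offset":[-0.39,-0.09,0],"twist":[0,0,0],"claw":0},{"offset":[-0.39,-0.09,0],"twist":[0,0,0],"claw":0},{"offset":[-0.39,-0.09,0],"twist":[0,0,0],"claw":0}]' 
python3 -m handwheel '[{"offset":[0,0,0],"twist":[0,0,0.6],"claw":0},{"offset":[0,0,0],"twist":[0,0,0.6],"claw":0},{"offset":[0,0,0],"twist":[0,0,0],"claw":0},{"offset":[0,0,0],"twist":[0,0,0],"claw":0},{"offset":[0,0,0],"twist":[0,0,0],"claw":0}]'
python3 -c "
from h import *
delta((420,-200,-26))
snap('top','t2'); snap('wrist','w6'); d=load('w6'); cv2.imwrite('pics/w6.png',d['p'][:,:,::-1])
print(d['T'].round(3).tolist())"
```

```text
t: 16.92
position: [417.4, -200.8, 112.3]
ee_rot: [-0.0, 0.73, 0.684, 0.0]
contact_force: [0.6, 0.6, 0.9]
width: 85.5
grasp_force: 0.0
t: 17.33
position: [418.6, -198.7, 112.2]
ee_rot: [-0.0, 0.771, 0.636, -0.0]
contact_force: [-0.1, 0.5, -0.2]
width: 85.1
grasp_force: 0.0
pos [ 418.6 -198.7  112.2] R [[0.19, 0.982, -0.0], [0.982, -0.19, 0.0], [0.0, -0.0, -1.0]] off [-0.011  0.017  1.382]
[[0.982, -0.181, -0.06, 435.594], [-0.191, -0.933, -0.305, -120.769], [-0.001, 0.311, -0.951, 280.393], [0.0, 0.0, 0.0, 1.0]]
```

View pics/w6.png

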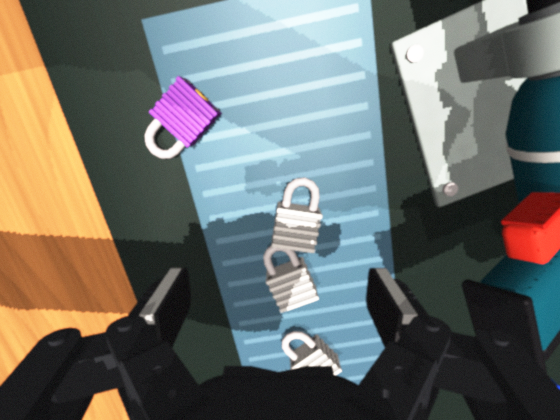

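The wrist view shows lock A's block at about (298,230) with its shackle up at (301,182), B's block at (293,286) with shackle at (281,249), and C's at (317,357) with shackle at (294,338). The purple one is off at (185,112).

```bash
python3 -c "
from h import *
d=load('w6')
for m,s in [((298,230),(301,183)),((293,286),(281,249)),((318,356),(291,335))]:
  M=pix2w(d,m,20);S=pix2w(d,s,14);v=M-S;print(M.round(1),np.linalg.norm(v[:2]).round(1),np.degrees(np.arctan2(v[1],v[0])).round(1))
"
```

```text
[ 433.4 -226.4   20. ] 42.5 -103.9
[ 418.7 -283.1   20. ] 38.4 -83.2
[ 429.7 -371.4   20. ] 35.9 -48.3
```

```bash
python3 -c "
from h import *
for n in('top0','t2'):
  d=load(n); im=d['p']; hsv=cv2.cvtColor(im,cv2.COLOR_RGB2HSV)
  m=((hsv[...,1]<45)&(hsv[...,2]>110)).astype(np.uint8); m[:, :318]=0;m[:,450:]=0;m[:235]=0;m[:,:]*=1;m[288:]=0
  k,l,st,c=cv2.connectedComponentsWithStats(m)
  for i in range(1,k):
    if st[i,4]>25:
      # block: erode to kill shackle
      b=cv2.erode((l==i).astype(np.uint8),np.ones((4,4))); r=np.argwhere(b)[:,::-1].mean(0) if b.any() else (0,0)
      print(n,st[i].tolist(),c[i].round(1),pix2w(d,c[i],18).round(1),pix2w(d,r,24).round(1))
"

```

```text
top0 [411, 253, 22, 17, 185] [422.2 261.2] [ 418.2 -380.6   18. ] [ 420.1 -387.7   24. ]
top0 [355, 254, 22, 14, 184] [366.5 260.2] [ 423.5 -191.9   18. ] [ 419.6 -200.5   24. ]
top0 [381, 256, 21, 14, 190] [392.5 263. ] [ 413.2 -279.7   18. ] [ 412.7 -288.7   24. ]
t2 [384, 235, 49, 53, 1804] [407.9 261.5] [ 417.8 -332.3   18. ] [ 418.4 -333.6   24. ]
t2 [364, 251, 9, 12, 52] [368.  256.3] [ 436.3 -197.6   18. ] [1387.6 1121.7   24. ]
```

```bash
python3 -c "
from h import *
delta((431,-224,-26))"
```

```text
pos [ 418.7 -198.6  112.2] R [[0.191, 0.982, -0.0], [0.982, -0.191, 0.0], [0.0, -0.0, -1.0]] off [-0.226  0.169  1.382]
```

```bash
python3 -m handwheel '[{"offset":[-0.22,0.17,0.1],"twist":[0,0,0.4],"claw":0},{"offset":[0,0,0.35],"twist":[0,0,0],"claw":0},{"offset":[0,0,0.35],"twist":[0,0,0],"claw":0},{"offset":[0,0,0.3],"twist":[0,0,0],"claw":0},{"offset":[0,0,0.18],"twist":[0,0,0],"claw":0},{"offset":[0,0,0.1],"twist":[0,0,0],"claw":0},{"offset":[0,0,0],"twist":[0,0,0],"claw":0},{"offset":[0,0,0],"twist":[0,0,0],"claw":100},{"offset":[0,0,0],"twist":[0,0,0],"claw":160},{"offset":[0,0,0],"twist":[0,0,0],"claw":200}]' 50
python3 -m handwheel '[{"offset":[0,0,0],"twist":[0,0,0],"claw":255},{"offset":[0,0,0],"twist":[0,0,0],"claw":255},{"offset":[0,0,0],"twist":[0,0,0],"claw":255},{"offset":[0,0,0],"twist":[0,0,0],"claw":255}]' 70
python3 -c "
from h import *
delta((510.6,93,-23))"
```

```text
t: 18.27
position: [432.3, -224.7, -24.3]
ee_rot: [0.001, 0.786, 0.619, 0.001]
contact_force: [0.2, -0.6, 0.1]
width: 51.3
grasp_force: 0.0
t: 18.6
position: [432.1, -224.6, -23.9]
ee_rot: [0.001, 0.786, 0.618, 0.001]
contact_force: [-1.9, 1.1, 10.0]
width: 39.4
grasp_force: 67.9
pos [ 432.1 -224.6  -23.9] R [[0.235, 0.972, 0.002], [0.972, -0.235, -0.001], [-0.0, 0.003, -1.0]] off [ 3.272  0.017 -0.009]
```

```bash
python3 -m handwheel '[{"offset":[0,0,-0.1],"twist":[0,0,0],"claw":255},{"offset":[0,0,-0.3],"twist":[0,0,0],"claw":255},{"offset":[0,0,-0.4],"twist":[0,0,0],"claw":255},{"offset":[0,0,-0.4],"twist":[0,0,0],"claw":255},{"offset":[0,0,0],"twist":[0,0,-0.86],"claw":255},{"offset":[0,0,0],"twist":[0,0,-0.86],"claw":255},{"offset":[0,0,0],"twist":[0,0,-0.86],"claw":255},{"offset":[0,0,0],"twist":[0,0,-0.86],"claw":255},{"offset":[0,0,0],"twist":[0,0,-0.86],"claw":255},{"offset":[0,0,0],"twist":[0,0,0],"claw":255}]' 70
python3 -c "
from h import *
delta((514.4,82.4,100))"
```

```text
t: 19.43
position: [430.8, -224.2, 95.2]
ee_rot: [0.0, 0.627, 0.779, 0.0]
contact_force: [0.1, -0.4, -2.0]
width: 39.0
grasp_force: 69.4
pos [ 430.8 -224.2   95.2] R [[-0.215, 0.977, 0.001], [0.977, 0.215, -0.0], [-0.0, 0.001, -1.0]] off [ 2.815  1.474 -0.048]
```

```bash
python3 -m handwheel '[{"offset":[0.14,0.07,0],"twist":[0,0,0],"claw":255},{"offset":[0.31,0.16,0],"twist":[0,0,0],"claw":255},{"offset":[0.31,0.16,0],"twist":[0,0,0],"claw":255},{"offset":[0.31,0.16,0],"twist":[0,0,0],"claw":255},{"offset":[0.31,0.16,0],"twist":[0,0,0],"claw":255},{"offset":[0.31,0.16,0],"twist":[0,0,0],"claw":255},{"offset":[0.31,0.16,0],"twist":[0,0,0],"claw":255},{"offset":[0.31,0.16,0],"twist":[0,0,0],"claw":255},{"offset":[0.31,0.16,0],"twist":[0,0,0],"claw":255},{"offset":[0.19,0.12,0],"twist":[0,0,0],"claw":255}]' 70
python3 -m handwheel '[{"offset":[0,0,0.3],"twist":[0,0,0],"claw":255},{"offset":[0,0,0.3],"twist":[0,0,0],"claw":255},{"offset":[0,0,0],"twist":[0,0,0],"claw":255},{"offset":[0,0,0],"twist":[0,0,0],"claw":255}]' 70
python3 -c "
from h import *
delta((514.4,82.4,-20.5))"
```

```text
t: 20.27
position: [515.4, 86.1, 95.0]
ee_rot: [-0.0, 0.628, 0.778, 0.001]
contact_force: [0.7, 0.6, -1.2]
width: 39.1
grasp_force: 69.3
t: 20.6
position: [513.1, 80.9, 33.4]
ee_rot: [-0.001, 0.629, 0.778, -0.002]
contact_force: [1.0, -0.2, -2.1]
width: 39.0
grasp_force: 69.3
pos [513.1  80.9  33.4] R [[-0.21, 0.978, -0.004], [0.978, 0.21, -0.001], [-0.0, -0.005, -1.0]] off [0.012 0.019 0.539]
```

```bash
python3 -m handwheel '[{"offset":[0.01,0.02,0.2],"twist":[0,0,0],"claw":255},{"offset":[0,0,0.2],"twist":[0,0,0],"claw":255},{"offset":[0,0,0.09],"twist":[0,0,0],"claw":255},{"offset":[0,0,0.03],"twist":[0,0,0],"claw":255},{"offset":[0,0,0.01],"twist":[0,0,0],"claw":255},{"offset":[0,0,0],"twist":[0,0,0],"claw":255},{"offset":[0,0,0],"twist":[0,0,0],"claw":255}]' 70
python3 -m handwheel '[{"offset":[0,0,0],"twist":[0,0,0],"claw":122},{"offset":[0,0,0],"twist":[0,0,0],"claw":122},{"offset":[0,0,0],"twist":[0,0,0],"claw":122}]'
python3 -m handwheel '[{"offset":[0,0,-0.1],"twist":[0,0,0],"claw":122},{"offset":[0,0,-0.2],"twist":[0,0,0],"claw":122},{"offset":[0,0,-0.4],"twist":[0,0,0],"claw":122},{"offset":[0,0,-0.4],"twist":[0,0,0],"claw":0},{"offset":[0,0,-0.1],"twist":[0,0,0],"claw":0}]'
python3 -c "
from h import *
delta((415.5,-287,100))"
```

```text
t: 21.18
position: [517.9, 83.0, -17.5]
ee_rot: [0.001, 0.628, 0.778, 0.001]
contact_force: [-0.3, 0.7, -2.0]
width: 39.4
grasp_force: 69.5
t: 21.43
position: [517.6, 83.1, -18.0]
ee_rot: [0.0, 0.628, 0.778, 0.001]
contact_force: [-0.6, -0.5, 0.1]
width: 44.8
grasp_force: 0.0
t: 21.85
position: [520.9, 83.7, 107.8]
ee_rot: [0.003, 0.628, 0.778, 0.004]
contact_force: [1.3, 0.0, 0.2]
width: 67.5
grasp_force: 0.0
pos [520.9  83.7 107.8] R [[-0.211, 0.977, 0.009], [0.977, 0.211, 0.002], [-0.0, 0.009, -1.0]] off [-3.4   -1.815  0.061]
```

```bash
python3 -m handwheel '[{"offset":[-0.334,-0.18,0],"twist":[0,0,0],"claw":0},{"offset":[-0.334,-0.18,0],"twist":[0,0,0],"claw":0},{"offset":[-0.334,-0.18,0],"twist":[0,0,0],"claw":0},{"offset":[-0.334,-0.18,0],"twist":[0,0,0],"claw":0},{"offset":[-0.334,-0.18,0],"twist":[0,0,0],"claw":0},{"offset":[-0.334,-0.18,0],"twist":[0,0,0],"claw":0},{"offset":[-0.334,-0.18,0],"twist":[0,0,0],"claw":0},{"offset":[-0.334,-0.18,0],"twist":[0,0,0],"claw":0},{"offset":[-0.334,-0.18,0],"twist":[0,0,0],"claw":0},{"offset":[-0.334,-0.18,0],"twist":[0,0,0],"claw":0}]' 70
python3 -m handwheel '[{"offset":[0,0,0.3],"twist":[0,0,0.7],"claw":0},{"offset":[0,0,0],"twist":[0,0,0],"claw":0},{"offset":[0,0,0],"twist":[0,0,0],"claw":0},{"offset":[0,0,0],"twist":[0,0,0],"claw":0}]'
python3 -c "
from h import *
delta((415.3,-280,-23.5))
snap('wrist','w7');snap('top','t3')
d=load('w7'); im=d['p']; hsv=cv2.cvtColor(im,cv2.COLOR_RGB2HSV)
for n in('w7','t3'):
  d=load(n); im=d['p']; hsv=cv2.cvtColor(im,cv2.COLOR_RGB2HSV)
  m=((hsv[...,1]<50)&(hsv[...,2]>100)).astype(np.uint8)
  k,l,st,c=cv2.connectedComponentsWithStats(m)
  for i in range(1,k):
    if st[i,4]>40:
      q=pix2w(d,c[i],18)
      if 250<q[0]<720 and -460<q[1]<260:print(n,st[i].tolist(),c[i].round(1),q.round(1))
"
```

```text
t: 22.68
position: [411.0, -283.2, 102.1]
ee_rot: [0.0, 0.628, 0.778, 0.0]
contact_force: [1.5, 0.8, -0.5]
width: 85.5
grasp_force: 0.0
t: 23.02
position: [412.2, -280.7, 72.0]
ee_rot: [-0.0, 0.655, 0.756, 0.0]
contact_force: [0.6, 0.4, -0.1]
width: 85.3
grasp_force: 0.0
pos [ 412.2 -280.7   72. ] R [[-0.142, 0.99, 0.0], [0.99, 0.142, 0.001], [0.001, 0.0, -1.0]] off [0.002 0.032 0.955]
w7 [209, 0, 243, 135, 13477] [313.7  53.6] [ 420.6 -164.3   18. ]
w7 [483, 0, 77, 183, 12150] [525.3  94.8] [ 567.  -168.8   18. ]
w7 [207, 135, 134, 25, 1029] [267.4 147.2] [ 398.5 -228.3   18. ]
w7 [253, 162, 58, 91, 3906] [281.3 212.4] [ 415.5 -275.5   18. ]
w7 [205, 169, 52, 12, 298] [231.8 174.3] [ 375.3 -251.4   18. ]
w7 [140, 269, 39, 55, 546] [157.6 297.2] [ 323.7 -364.3   18. ]
w7 [376, 268, 41, 56, 622] [397.1 295.5] [ 522.  -334.3   18. ]
w7 [242, 283, 62, 78, 3056] [271.1 323.4] [ 421.4 -376.9   18. ]
t3 [327, 185, 42, 28, 470] [346.2 197.3] [ 640.7 -129.9   18. ]
t3 [250, 192, 62, 61, 2679] [280.5 222.4] [555.1  98.6  18. ]
t3 [333, 216, 41, 14, 322] [349.4 221.3] [ 556.7 -138.    18. ]
t3 [401, 232, 60, 101, 3159] [431.  281.1] [ 351.2 -406.8   18. ]
t3 [381, 257, 16, 13, 124] [389.3 263.5] [ 411.6 -268.9   18. ]
t3 [343, 283, 11, 10, 42] [349.  288.1] [ 330.6 -129.6   18. ]
```

```bash
python3 -m handwheel '[{"offset":[0,0.03,0.3],"twist":[0,0,0],"claw":0},{"offset":[0,0,0.35],"twist":[0,0,0],"claw":0},{"offset":[0,0,0.2],"twist":[0,0,0],"claw":0},{"offset":[0,0,0.1],"twist":[0,0,0],"claw":0},{"offset":[0,0,0],"twist":[0,0,0],"claw":0},{"offset":[0,0,0],"twist":[0,0,0],"claw":100},{"offset":[0,0,0],"twist":[0,0,0],"claw":160},{"offset":[0,0,0],"twist":[0,0,0],"claw":200}]' 50
python3 -m handwheel '[{"offset":[0,0,0],"twist":[0,0,0],"claw":255},{"offset":[0,0,0],"twist":[0,0,0],"claw":255},{"offset":[0,0,0],"twist":[0,0,0],"claw":255},{"offset":[0,0,0],"twist":[0,0,0],"claw":255}]' 70
python3 -m handwheel '[{"offset":[0,0,-0.1],"twist":[0,0,0],"claw":255},{"offset":[0,0,-0.3],"twist":[0,0,0],"claw":255},{"offset":[0,0,-0.4],"twist":[0,0,0],"claw":255},{"offset":[0,0,-0.4],"twist":[0,0,-0.4],"claw":255},{"offset":[0,0,-0.1],"twist":[0,0,-0.3],"claw":255},{"offset":[0,0,0],"twist":[0,0,0],"claw":255}]' 70
python3 -c "
from h import *
delta((602.4,101.4,108))"
```

```text
t: 23.78
position: [416.0, -281.9, -22.1]
ee_rot: [0.001, 0.656, 0.755, 0.0]
contact_force: [-0.0, -0.2, -0.8]
width: 51.2
grasp_force: 0.0
t: 24.12
position: [415.9, -281.9, -21.8]
ee_rot: [0.001, 0.656, 0.755, 0.0]
contact_force: [-1.0, 1.8, 9.1]
width: 38.9
grasp_force: 68.7
t: 24.62
position: [417.3, -282.9, 110.8]
ee_rot: [0.004, 0.627, 0.779, 0.001]
contact_force: [0.7, -0.3, -3.3]
width: 38.7
grasp_force: 70.2
pos [ 417.3 -282.9  110.8] R [[-0.212, 0.977, 0.007], [0.977, 0.213, -0.004], [-0.006, 0.006, -1.0]] off [3.362 2.625 0.027]
```

```bash
python3 -m handwheel '[{"offset":[0.18,0.05,0],"twist":[0,0,0],"claw":255},{"offset":[0.36,0.1,0],"twist":[0,0,0],"claw":255},{"offset":[0.36,0.1,0],"twist":[0,0,0],"claw":255},{"offset":[0.36,0.1,0],"twist":[0,0,0],"claw":255},{"offset":[0.36,0.1,0],"twist":[0,0,0],"claw":255},{"offset":[0.3,0.2,0],"twist":[0,0,0],"claw":255},{"offset":[0.23,0.3,0],"twist":[0,0,0],"claw":255},{"offset":[0.23,0.3,0],"twist":[0,0,0],"claw":255},{"offset":[0.23,0.3,0],"twist":[0,0,0],"claw":255},{"offset":[0.23,0.3,0],"twist":[0,0,0],"claw":255}]' 70
python3 -m handwheel '[{"offset":[0.23,0.3,0],"twist":[0,0,0],"claw":255},{"offset":[0.16,0.3,0],"twist":[0,0,0],"claw":255},{"offset":[0.08,0.17,0.2],"twist":[0,0,0],"claw":255},{"offset":[0,0,0.3],"twist":[0,0,0],"claw":255},{"offset":[0,0,0],"twist":[0,0,0],"claw":255},{"offset":[0,0,0],"twist":[0,0,0],"claw":255},{"offset":[0,0,0],"twist":[0,0,0],"claw":255}]' 70
python3 -c "
from h import *
delta((602.4,101.4,-17.5))"
```

```text
t: 25.45
position: [534.6, 37.1, 104.9]
ee_rot: [-0.001, 0.628, 0.778, -0.001]
contact_force: [1.3, -0.5, -2.3]
width: 38.9
grasp_force: 70.1
t: 26.03
position: [599.6, 96.9, 55.8]
ee_rot: [-0.001, 0.628, 0.778, -0.001]
contact_force: [-0.8, -0.5, -2.2]
width: 38.9
grasp_force: 70.2
pos [599.6  96.9  55.8] R [[-0.21, 0.978, -0.002], [0.978, 0.21, -0.001], [-0.0, -0.002, -1.0]] off [0.039 0.039 0.733]
```

```bash
python3 -m handwheel '[{"offset":[0.03,0.035,0.1],"twist":[0,0,0],"claw":255},{"offset":[0,0,0.2],"twist":[0,0,0],"claw":255},{"offset":[0,0,0],"twist":[0,0,0],"claw":255},{"offset":[0,0,0],"twist":[0,0,0],"claw":255},{"offset":[0,0,0],"twist":[0,0,0],"claw":255}]' 70
python3 -c "
from h import *
delta((602.4,101.4,-17.5))"
```

```text
t: 26.45
position: [604.0, 101.2, 27.3]
ee_rot: [0.0, 0.628, 0.778, 0.0]
contact_force: [0.1, -0.7, -2.4]
width: 39.0
grasp_force: 70.2
pos [604.  101.2  27.3] R [[-0.211, 0.977, 0.001], [0.977, 0.211, 0.0], [-0.0, 0.001, -1.0]] off [ 0.005 -0.016  0.448]
```

```bash
python3 -m handwheel '[{"offset":[0,-0.02,0.15],"twist":[0,0,0],"claw":255},{"offset":[0,0,0.15],"twist":[0,0,0],"claw":255},{"offset":[0,0,0.1],"twist":[0,0,0],"claw":255},{"offset":[0,0,0.05],"twist":[0,0,0],"claw":255},{"offset":[0,0,0],"twist":[0,0,0],"claw":255},{"offset":[0,0,0],"twist":[0,0,0],"claw":255}]' 70
python3 -m handwheel '[{"offset":[0,0,0],"twist":[0,0,0],"claw":122},{"offset":[0,0,0],"twist":[0,0,0],"claw":122},{"offset":[0,0,0],"twist":[0,0,0],"claw":122}]'
python3 -m handwheel '[{"offset":[0,0,-0.1],"twist":[0,0,0],"claw":122},{"offset":[0,0,-0.2],"twist":[0,0,0],"claw":122},{"offset":[0,0,-0.4],"twist":[0,0,0],"claw":122},{"offset":[0,0,-0.4],"twist":[0,0,0],"claw":0},{"offset":[0,0,-0.2],"twist":[0,0,0],"claw":0},{"offset":[0,0,0],"twist":[0,0,0],"claw":0}]'
python3 -c "
from h import *
from rig import robot
print(robot.observe()['qpos'].round(2))
delta((415.5,-200,100))"
```

```text
t: 26.95
position: [602.2, 101.1, -18.0]
ee_rot: [0.0, 0.628, 0.778, 0.0]
contact_force: [-0.4, -0.5, -1.8]
width: 39.1
grasp_force: 70.3
t: 27.2
position: [602.2, 101.2, -18.0]
ee_rot: [0.0, 0.628, 0.778, 0.001]
contact_force: [0.4, 0.0, 0.7]
width: 44.9
grasp_force: 0.0
t: 27.7
position: [606.2, 101.9, 118.6]
ee_rot: [0.004, 0.628, 0.778, 0.004]
contact_force: [0.4, -0.1, 0.1]
width: 78.9
grasp_force: 0.0
[-0.2   0.49 -0.01  1.74  0.01  0.9  -0.  ]
pos [606.2 101.9 118.6] R [[-0.211, 0.977, 0.011], [0.977, 0.211, 0.002], [-0.0, 0.012, -1.0]] off [-2.548 -2.504  0.157]
```

```bash
python3 -m handwheel '[{"offset":[-0.225,-0.31,0],"twist":[0,0,0],"claw":0},{"offset":[-0.225,-0.31,0],"twist":[0,0,0],"claw":0},{"offset":[-0.225,-0.31,0],"twist":[0,0,0],"claw":0},{"offset":[-0.225,-0.31,0],"twist":[0,0,0],"claw":0},{"offset":[-0.225,-0.31,0],"twist":[0,0,0],"claw":0},{"offset":[-0.225,-0.31,0],"twist":[0,0,0],"claw":0},{"offset":[-0.225,-0.31,0],"twist":[0,0,0],"claw":0},{"offset":[-0.38,-0.1,0],"twist":[0,0,0],"claw":0},{"offset":[-0.38,-0.1,0],"twist":[0,0,0],"claw":0},{"offset":[-0.38,-0.1,0],"twist":[0,0,0],"claw":0}]' 70
python3 -m handwheel '[{"offset":[-0.38,-0.1,0],"twist":[0,0,0],"claw":0},{"offset":[-0.38,-0.1,0],"twist":[0,0,0],"claw":0},{"offset":[-0.38,-0.1,0],"twist":[0,0,0],"claw":0},{"offset":[-0.38,-0.1,0],"twist":[0,0,0],"claw":0},{"offset":[0,0,0],"twist":[0,0,1],"claw":0},{"offset":[0,0,0],"twist":[0,0,1],"claw":0},{"offset":[0,0,0],"twist":[0,0,1],"claw":0},{"offset":[0,0,0],"twist":[0,0,1],"claw":0},{"offset":[0,0,0],"twist":[0,0,1],"claw":0},{"offset":[0,0,0],"twist":[0,0,1],"claw":0}]'
python3 -m handwheel '[{"offset":[0,0,0],"twist":[0,0,1],"claw":0},{"offset":[0,0,0],"twist":[0,0,1],"claw":0},{"offset":[0,0,0],"twist":[0,0,1],"claw":0},{"offset":[0,0,0],"twist":[0,0,1],"claw":0},{"offset":[0,0,0],"twist":[0,0,1],"claw":0},{"offset":[0,0,0],"twist":[0,0,1],"claw":0},{"offset":[0,0,0],"twist":[0,0,0.3],"claw":0},{"offset":[0,0,0],"twist":[0,0,0],"claw":0},{"offset":[0,0,0],"twist":[0,0,0],"claw":0}]'
cat > blob.py <<'E'
from h import *
snap('wrist','w8');d=load('w8'); im=d['p']; hsv=cv2.cvtColor(im,cv2.COLOR_RGB2HSV)
m=((hsv[...,1]<60)&(hsv[...,2]>85)).astype(np.uint8)
k,l,st,c=cv2.connectedComponentsWithStats(m)
for i in range(1,k):
    if st[i,4]>300:
      pts=np.argwhere(l==i)[:,::-1]; W=np.array([pix2w(d,p,18)[:2] for p in pts[::5]])
      u,s,v=np.linalg.svd(W-W.mean(0),full_matrices=False); pr=(W-W.mean(0))@v.T
      if abs(W.mean(0)-[420,-375]).max()<80: print(st[i].tolist(),W.mean(0).round(1),np.degrees(np.arctan2(v[0,1],v[0,0])).round(1),pr.min(0).round(1),pr.max(0).round(1))
E
python3 -c "
from h import *
delta((417,-372.6,-10))
import blob"
```

```text
t: 28.53
position: [416.8, -218.0, 111.9]
ee_rot: [0.0, 0.628, 0.779, 0.0]
contact_force: [1.6, 1.2, 0.6]
width: 85.5
grasp_force: 0.0
t: 29.37
position: [410.4, -373.4, 111.4]
ee_rot: [-0.0, 0.839, 0.544, 0.0]
contact_force: [-1.0, 0.2, -0.3]
width: 85.5
grasp_force: 0.0
t: 30.12
position: [410.6, -373.3, 111.3]
ee_rot: [-0.0, 0.969, 0.246, 0.0]
contact_force: [0.3, -0.4, 0.1]
width: 85.3
grasp_force: 0.0
pos [ 410.6 -373.3  111.3] R [[0.879, 0.477, -0.0], [0.477, -0.879, 0.0], [0.0, -0.0, -1.0]] off [0.06  0.025 1.213]
[243, 166, 93, 57, 3198] [ 423.3 -378.8] 126.0 [-41.1 -26.3] [40.3 21.8]
```

```bash
python3 -m handwheel '[{"offset":[0.08,0.07,0.2],"twist":[0,0,0],"claw":0},{"offset":[0,0,0.3],"twist":[0,0,-0.75],"claw":0},{"offset":[0,0,0.25],"twist":[0,0,0],"claw":0},{"offset":[0,0,0],"twist":[0,0,0],"claw":0},{"offset":[0,0,0],"twist":[0,0,0],"claw":0},{"offset":[0,0,0],"twist":[0,0,0],"claw":0}]'
python3 -c "
from h import *
delta((421,-376,-25))
import blob"
```

```text
t: 30.67
position: [421.2, -376.8, 37.4]
ee_rot: [0.0, 0.959, 0.283, 0.0]
contact_force: [0.4, -0.4, 0.9]
width: 85.4
grasp_force: 0.0
pos [ 421.2 -376.8   37.4] R [[0.84, 0.543, 0.001], [0.543, -0.84, -0.001], [0.0, 0.001, -1.0]] off [ 0.002 -0.008  0.624]
[188, 46, 74, 119, 1330] [ 478.  -306.8] 179.7 [-32.2  -3.4] [43.8  3.2]
[240, 71, 56, 85, 920] [ 486.7 -329.4] -179.9 [-23.2  -3. ] [30.5  3. ]
[295, 95, 32, 47, 365] [ 497.7 -352.1] 179.1 [-12.2  -2.5] [15.7  2.8]
[219, 203, 104, 71, 5070] [ 422.3 -378. ] -64.0 [-39.4 -26. ] [28.3 25.4]
```

```bash
python3 -m handwheel '[{"offset":[0.01,-0.035,0.1],"twist":[0,0,0.9],"claw":0},{"offset":[0,0,0.25],"twist":[0,0,0],"claw":0},{"offset":[0,0,0.2],"twist":[0,0,0],"claw":0},{"offset":[0,0,0.08],"twist":[0,0,0],"claw":0},{"offset":[0,0,0],"twist":[0,0,0],"claw":0},{"offset":[0,0,0],"twist":[0,0,0],"claw":40},{"offset":[0,0,0],"twist":[0,0,0],"claw":80},{"offset":[0,0,0],"twist":[0,0,0],"claw":120},{"offset":[0,0,0],"twist":[0,0,0],"claw":160}]' 40
python3 -m handwheel '[{"offset":[0,0,0],"twist":[0,0,0],"claw":255},{"offset":[0,0,0],"twist":[0,0,0],"claw":255},{"offset":[0,0,0],"twist":[0,0,0],"claw":255},{"offset":[0,0,0],"twist":[0,0,0],"claw":255}]' 60
python3 -m handwheel '[{"offset":[0,0,-0.1],"twist":[0,0,0],"claw":255},{"offset":[0,0,-0.3],"twist":[0,0,0],"claw":255},{"offset":[0,0,-0.4],"twist":[0,0,0],"claw":255},{"offset":[0,0,-0.4],"twist":[0,0,0],"claw":255},{"offset":[0,0,0],"twist":[0,0,0],"claw":255},{"offset":[0,0,0],"twist":[0,0,0],"claw":255},{"offset":[0,0,0],"twist":[0,0,0],"claw":255}]'
python3 -c "
from h import *
delta((420,-97,100))"
```

```text
t: 31.47
position: [421.2, -374.0, -24.9]
ee_rot: [0.001, 0.971, 0.238, 0.001]
contact_force: [-0.6, 0.7, 6.9]
width: 62.8
grasp_force: 44.2
t: 31.8
position: [421.2, -374.0, -24.7]
ee_rot: [0.002, 0.971, 0.238, 0.001]
contact_force: [-0.6, 0.2, 8.5]
width: 61.9
grasp_force: 62.8
t: 32.38
position: [419.8, -371.7, 93.4]
ee_rot: [-0.0, 0.971, 0.238, 0.0]
contact_force: [-0.4, 0.4, -2.4]
width: 61.8
grasp_force: 66.3
pos [ 419.8 -371.7   93.4] R [[0.887, 0.462, 0.0], [0.462, -0.887, 0.001], [0.001, -0.001, -1.0]] off [ 1.272 -2.435 -0.064]
```

```bash
python3 -m handwheel '[{"offset":[0,0,0],"twist":[0,0,0.5],"claw":255},{"offset":[0,0,0],"twist":[0,0,0.85],"claw":255},{"offset":[0,0,0],"twist":[0,0,0.85],"claw":255},{"offset":[0,0,0],"twist":[0,0,0.35],"claw":255},{"offset":[0,0,0],"twist":[0,0,0],"claw":255},{"offset":[0,0,0],"twist":[0,0,0],"claw":255}]'
python3 -c "
from h import *
delta((420,-110,95));delta((560.4,101.5,95))
import blob"
```

```text
t: 32.88
position: [418.7, -371.4, 91.6]
ee_rot: [-0.001, 0.994, 0.107, -0.001]
contact_force: [-0.7, 0.5, -2.2]
width: 61.9
grasp_force: 66.3
pos [ 418.7 -371.4   91.6] R [[0.977, 0.213, -0.003], [0.213, -0.977, 0.002], [-0.003, -0.002, -1.0]] off [ 0.569 -2.551 -0.029]
pos [ 418.7 -371.4   91.6] R [[0.977, 0.213, -0.003], [0.213, -0.977, 0.002], [-0.003, -0.002, -1.0]] off [ 2.392 -4.319 -0.029]
[212, 238, 165, 104, 9482] [ 346.7 -403.6] 101.4 [-73.6 -53.1] [75.4 54.6]
```

```bash
python3 -c "
from h import *
d=load('w8'); im=d['p'][:,:,::-1][210:360,190:390]
cv2.imwrite('pics/w8.png',cv2.resize(im,(800,600),interpolation=cv2.INTER_CUBIC))
t=np.array([418.7,-371.4,0]);X=np.array([.977,.213,0]);Y=np.array([.213,-.977,0])
for z in (116,140):
  for x in (-20,0,20): print(z,x,[w2pix(d,t+X*x+Y*y+[0,0,z]).round(0).tolist() for y in (-33,-5,33)])
"
```

```text
116 -20 [[216.0, 304.0], [267.0, 304.0], [337.0, 304.0]]
116 0 [[214.0, 272.0], [267.0, 272.0], [339.0, 272.0]]
116 20 [[211.0, 237.0], [266.0, 237.0], [341.0, 237.0]]
140 -20 [[207.0, 335.0], [266.0, 335.0], [346.0, 335.0]]
140 0 [[203.0, 299.0], [265.0, 299.0], [349.0, 299.0]]
140 20 [[200.0, 259.0], [264.0, 259.0], [352.0, 259.0]]
```

View pics/w8.png

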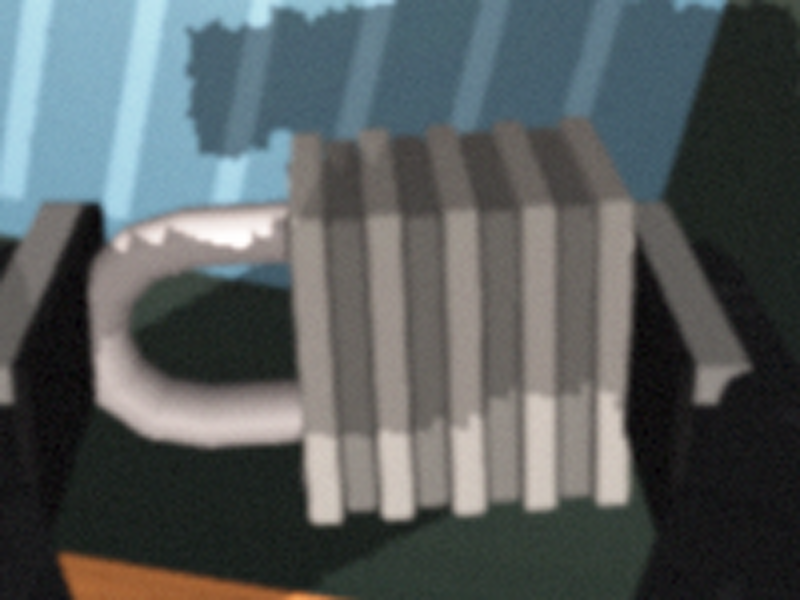

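The held lock C sits lengthwise between the pads, shackle on the left and key face on the right at crop x of about 630. Its top-face edges are at rows 210 and 515, about 2 mm toward -x of the tool centre.

```bash
python3 -m handwheel '[{"offset":[0.04,-0.2,-0.05],"twist":[0,0,0],"claw":255},{"offset":[0.08,-0.36,-0.05],"twist":[0,0,0],"claw":255},{"offset":[0.08,-0.36,-0.05],"twist":[0,0,0],"claw":255},{"offset":[0.08,-0.36,0],"twist":[0,0,0],"claw":255},{"offset":[0.08,-0.36,0],"twist":[0,0,0],"claw":255},{"offset":[0.08,-0.36,0],"twist":[0,0,0],"claw":255},{"offset":[0.08,-0.36,0],"twist":[0,0,0],"claw":255},{"offset":[0.16,-0.35,0],"twist":[0,0,0],"claw":255},{"offset":[0.26,-0.25,0],"twist":[0,0,0],"claw":255},{"offset":[0.26,-0.25,0],"twist":[0,0,0],"claw":255}]'
python3 -m handwheel '[{"offset":[0.26,-0.25,0],"twist":[0,0,0],"claw":255},{"offset":[0.26,-0.25,0],"twist":[0,0,0],"claw":255},{"offset":[0.26,-0.25,0],"twist":[0,0,0],"claw":255},{"offset":[0.26,-0.25,0],"twist":[0,0,0],"claw":255},{"offset":[0.2,-0.2,0.1],"twist":[0,0,0],"claw":255},{"offset":[0,0,0.3],"twist":[0,0,0],"claw":255},{"offset":[0,0,0],"twist":[0,0,0],"claw":255},{"offset":[0,0,0],"twist":[0,0,0],"claw":255},{"offset":[0,0,0],"twist":[0,0,0],"claw":255}]'
python3 -c "
from h import *
delta((560.4,101.5,-19))"
```

```text
t: 33.77
position: [468.7, -31.2, 108.2]
ee_rot: [-0.0, 0.994, 0.107, -0.0]
contact_force: [0.8, -1.9, -1.9]
width: 61.8
grasp_force: 66.3
t: 34.52
position: [564.8, 108.8, 68.5]
ee_rot: [0.0, 0.994, 0.106, -0.0]
contact_force: [0.6, 0.2, -2.2]
width: 62.1
grasp_force: 66.9
pos [564.8 108.8  68.5] R [[0.978, 0.211, -0.001], [0.211, -0.978, -0.001], [-0.001, 0.001, -1.0]] off [-0.058  0.062  0.875]
```

```bash
python3 -m handwheel '[{"offset":[-0.058,0.06,0.2],"twist":[0,0,0],"claw":255},{"offset":[0,0,0.1],"twist":[0,0,0],"claw":255},{"offset":[0,0,0],"twist":[0,0,0],"claw":255},{"offset":[0,0,0],"twist":[0,0,0],"claw":255},{"offset":[0,0,0],"twist":[0,0,0],"claw":255}]'
python3 -c "
from h import *
delta((560.4,101.5,-20))
snap('wrist','w9');d=load('w9')
im=cv2.cvtColor(d['p'],cv2.COLOR_RGB2HSV)
cv2.imwrite('pics/w9.png',d['p'][:,:,::-1])
"
```

```text
t: 34.93
position: [561.5, 103.1, 39.3]
ee_rot: [-0.0, 0.994, 0.106, 0.001]
contact_force: [0.3, 0.1, -2.4]
width: 62.1
grasp_force: 66.9
pos [561.5 103.1  39.3] R [[0.977, 0.211, 0.001], [0.211, -0.977, 0.001], [0.001, -0.0, -1.0]] off [-0.015  0.014  0.593]
```

```bash
python3 -m handwheel '[{"offset":[-0.012,0.01,0.15],"twist":[0,0,0],"claw":255},{"offset":[0,0,0.15],"twist":[0,0,0],"claw":255},{"offset":[0,0,0.1],"twist":[0,0,0],"claw":255},{"offset":[0,0,0],"twist":[0,0,0],"claw":255},{"offset":[0,0,0],"twist":[0,0,0],"claw":255}]'
python3 -m handwheel '[{"offset":[0,0,0.05],"twist":[0,0,0],"claw":255},{"offset":[0,0,0.04],"twist":[0,0,0],"claw":255},{"offset":[0,0,0],"twist":[0,0,0],"claw":255},{"offset":[0,0,0],"twist":[0,0,0],"claw":255}]'
```

```text
t: 35.4
position: [559.6, 101.9, -1.8]
ee_rot: [0.0, 0.994, 0.106, -0.0]
contact_force: [0.2, 0.5, -1.0]
width: 62.0
grasp_force: 67.0
t: 35.73
position: [559.6, 101.9, -10.7]
ee_rot: [-0.0, 0.994, 0.106, -0.0]
contact_force: [-0.4, 0.5, -2.9]
width: 61.9
grasp_force: 67.0
```

```bash
python3 -m handwheel '[{"offset":[0,0,0.05],"twist":[0,0,0],"claw":255},{"offset":[0,0,0.035],"twist":[0,0,0],"claw":255},{"offset":[0,0,0],"twist":[0,0,0],"claw":255},{"offset":[0,0,0],"twist":[0,0,0],"claw":255}]'
python3 -m handwheel '[{"offset":[0,0,0],"twist":[0,0,0],"claw":30},{"offset":[0,0,0],"twist":[0,0,0],"claw":30},{"offset":[0,0,0],"twist":[0,0,0],"claw":30},{"offset":[0,0,0],"twist":[0,0,0],"claw":30}]'
python3 -m handwheel '[{"offset":[0,0,-0.1],"twist":[0,0,0],"claw":30},{"offset":[0,0,-0.2],"twist":[0,0,0],"claw":30},{"offset":[0,0,-0.4],"twist":[0,0,0],"claw":30},{"offset":[0,0,-0.4],"twist":[0,0,0],"claw":30},{"offset":[0,0,-0.4],"twist":[0,0,0],"claw":255},{"offset":[0,0,-0.3],"twist":[0,0,0],"claw":255},{"offset":[0,0,0],"twist":[0,0,0],"claw":255},{"offset":[0,0,0],"twist":[0,0,0],"claw":255}]' 60
```

```text
t: 36.07
position: [559.3, 101.8, -19.6]
ee_rot: [0.0, 0.994, 0.106, -0.0]
contact_force: [0.7, -0.3, -1.8]
width: 61.5
grasp_force: 67.0
t: 36.4
position: [560.1, 101.9, -18.9]
ee_rot: [-0.0, 0.994, 0.106, 0.0]
contact_force: [0.2, 0.7, -0.7]
width: 75.2
grasp_force: 0.0
t: 37.07
position: [561.5, 102.3, 163.9]
ee_rot: [-0.001, 0.994, 0.106, 0.003]
contact_force: [0.4, -0.5, -0.5]
width: 27.3
grasp_force: 0.0
```

```bash
python3 -m handwheel '[{"offset":[0,0,-0.35],"twist":[0,0,0],"claw":173},{"offset":[0,0,-0.35],"twist":[0,0,0],"claw":173},{"offset":[0,0.38,0],"twist":[0,0,0],"claw":173},{"offset":[0,0.38,0],"twist":[0,0,0],"claw":173},{"offset":[0,0.38,0],"twist":[0,0,0],"claw":173},{"offset":[0.1,0.38,0],"twist":[0,0,0],"claw":173},{"offset":[0.1,0.38,0],"twist":[0,0,0],"claw":173},{"offset":[0,0.38,0],"twist":[0,0,0],"claw":173},{"offset":[0,0.3,0],"twist":[0,0,0],"claw":173},{"offset":[0,0,0],"twist":[0,0,0],"claw":173}]'
python3 -m handwheel '[{"offset":[0,0,0],"twist":[0,0,0],"claw":173},{"offset":[0,0,0],"twist":[0,0,0],"claw":173},{"offset":[0,0,0],"twist":[0,0,0],"claw":173}]'
cat > see.py <<'E'
from h import *
x=np.array([.977,.2113,0]);y=np.array([-.2113,.977,0]);z=np.array([0,0,1.])
O=np.array([625.2,-221.9,0]); nd=-.5*x-.866*z; hd=-.866*x+.5*z
def blobs(name):
    d=load(name); hsv=cv2.cvtColor(d['p'],cv2.COLOR_RGB2HSV)
    B=O+85*z+60*hd-20.5*nd-6*y; Tf=O+85*z+60*hd+34*y
    print(name,"pred btn",w2pix(d,B).round(1),"trig",w2pix(d,Tf).round(1))
    w=(hsv[...,1]<60)&(hsv[...,2]>120); r=(hsv[...,1]>140)&((hsv[...,0]<8)|(hsv[...,0]>172))&(hsv[...,2]>60)
    for nm,m in(("w",w),("r",r)):
        k,l,st,c=cv2.connectedComponentsWithStats(m.astype(np.uint8))
        for i in range(1,k):
            if st[i,4]>60 and np.linalg.norm(c[i]-w2pix(d,B if nm=="w" else Tf))<110: print(nm,st[i].tolist(),c[i].round(1))
E
python3 -c "
from see import *
from rig import robot
o=robot.observe(); print(o['position'],o['width'])
snap('wrist','b1'); snap('top','t4'); blobs('b1'); blobs('top0')"
```

```text
t: 37.9
position: [632.0, -155.8, 229.2]
ee_rot: [0.003, 0.995, 0.101, -0.002]
contact_force: [-0.5, -0.7, 1.0]
width: 27.5
grasp_force: 0.0
t: 38.15
position: [633.4, -143.8, 229.7]
ee_rot: [-0.001, 0.994, 0.108, -0.001]
contact_force: [0.5, 0.5, 0.0]
width: 27.7
grasp_force: 0.0
[ 633.40427401 -143.78504728  229.69164921] 27.657964537507876
b1 pred btn [360.4 269.6] trig [316.6 269.8]
w [295, 175, 9, 71, 478] [298.8 209.1]
w [352, 259, 16, 16, 191] [359.8 266.7]
r [316, 249, 24, 31, 404] [329.9 259.2]
top0 pred btn [384.8 207.4] trig [372.5 214. ]
w [418, 115, 27, 21, 520] [430.8 125. ]
w [327, 185, 42, 27, 440] [346.3 197. ]
w [333, 217, 40, 13, 280] [349.4 221.8]
w [411, 253, 22, 17, 183] [422.2 261.1]
w [355, 254, 22, 14, 192] [366.5 260. ]
w [381, 256, 22, 14, 191] [392.5 263. ]
r [412, 111, 37, 31, 472] [429.9 127.3]
r [371, 207, 11, 14, 104] [376.5 213.8]
```

```bash
cat >> see.py <<'E'
O=O+1.3*x
def target(g,tau,s,yb,h,off=24.5):
    "TCP pose so that finger2 inner tip corner is at blower (s along handle, yb, h above centre line)"
    c,sn=np.cos(tau),np.sin(tau)
    Y=-(c*y+sn*nd); Z=c*nd-sn*y; X=np.cross(Y,Z)
    cor=O+85*z+s*hd-h*nd+yb*y
    tip=cor-g/2*Y      # finger2 is on tool +Y side (blower -y)
    return tip+off*Z, np.column_stack([X,Y,Z])
def go(g,tau,s,yb,h,off=24.5):
    from rig import robot
    o=robot.observe(); w=o["ee_rot"]; Rm=R.from_quat([w[1],w[2],w[3],w[0]])
    p,M=target(g,tau,s,yb,h,off)
    rv=(Rm.inv()*R.from_matrix(M)).as_rotvec()
    print("TCP",p.round(1),"now",o["position"].round(1),"off(tool now)",(Rm.inv().apply(p-o["position"])/100).round(3),"off(target axes)",(M.T@(p-o["position"])/100).round(3),"twist units",(np.degrees(rv)/6).round(2),"F(blower y, n, h)",(o["contact_force"]@np.column_stack([y,nd,hd])).round(1))
E
python3 -c "
from see import *
d=load('b1')
for s in (37,60,83):
  for yy in (34,14): print(s,yy,[w2pix(d,O+85*z+s*hd-hh*nd+yy*y).round(0).tolist() for hh in (10,0,-10)])
go(28,np.radians(35),64,3,45)
"
```

```text
37 34 [[317.0, 245.0], [316.0, 246.0], [315.0, 247.0]]
37 14 [[337.0, 246.0], [335.0, 246.0], [334.0, 247.0]]
60 34 [[318.0, 268.0], [317.0, 269.0], [316.0, 269.0]]
60 14 [[338.0, 269.0], [336.0, 269.0], [334.0, 269.0]]
83 34 [[318.0, 292.0], [317.0, 292.0], [316.0, 291.0]]
83 14 [[339.0, 292.0], [337.0, 292.0], [335.0, 291.0]]
TCP [ 580.5 -231.1  131.6] now [ 633.8 -143.8  230.3] off(tool now) [-0.707  0.74   0.986] off(target axes) [-0.118 -0.086  1.414] twist units [-5.7  -4.85 -1.49] F(blower y, n, h) [ 0.3  0.4 -0.2]
```

```bash
python3 -m handwheel '[{"offset":[0,0,0],"twist":[-0.71,-0.61,-0.19],"claw":173},{"offset":[0,0,0],"twist":[-0.71,-0.61,-0.19],"claw":173},{"offset":[0,0,0],"twist":[-0.71,-0.61,-0.19],"claw":173},{"offset":[0,0,0],"twist":[-0.71,-0.61,-0.19],"claw":173},{"offset":[0,0,0],"twist":[-0.71,-0.61,-0.19],"claw":173},{"offset":[0,0,0],"twist":[-0.71,-0.61,-0.19],"claw":173},{"offset":[0,0,0],"twist":[-0.71,-0.61,-0.19],"claw":173},{"offset":[0,0,0],"twist":[-0.71,-0.61,-0.19],"claw":173},{"offset":[0,0,0],"twist":[0,0,0],"claw":173},{"offset":[0,0,0],"twist":[0,0,0],"claw":173}]'
python3 -c "
from see import *
from rig import robot
print(robot.observe()['qpos'].round(2))
go(28,np.radians(35),64,8,45)
snap('wrist','b2'); blobs('b2')
"
```

```text
t: 39.08
position: [634.0, -142.7, 228.4]
ee_rot: [0.314, 0.907, 0.178, -0.217]
contact_force: [-0.4, -0.1, 0.7]
width: 27.2
grasp_force: 0.0
[-0.57  0.82  0.67  1.36  0.24  1.43 -1.25]
TCP [ 579.4 -226.3  131.6] now [ 634.  -142.7  228.4] off(tool now) [-0.127 -0.108  1.38 ] off(target axes) [-0.131 -0.11   1.38 ] twist units [-0.02  0.02  0.06] F(blower y, n, h) [ 0.  -0.3  0.7]
b2 pred btn [277.4 199.3] trig [234.2 200.7]
w [212, 97, 26, 87, 731] [229.2 142. ]
w [229, 180, 19, 47, 64] [233.1 204.2]
w [270, 191, 15, 15, 192] [277.1 198. ]
w [230, 291, 10, 12, 69] [235.6 295.9]
w [317, 292, 11, 11, 62] [320.4 295.9]
r [231, 180, 28, 45, 1117] [244.8 202.3]
```

```bash
python3 -m handwheel '[{"offset":[-0.065,-0.07,0.2],"twist":[0,0,0],"claw":173},{"offset":[-0.065,-0.07,0.3],"twist":[0,0,0],"claw":173},{"offset":[0,0,0.3],"twist":[0,0,0],"claw":173},{"offset":[0,0,0.3],"twist":[0,0,0],"claw":173},{"offset":[0,0,0.2],"twist":[0,0,0],"claw":173},{"offset":[0,0,0.05],"twist":[0,0,0],"claw":173},{"offset":[0,0,0],"twist":[0,0,0],"claw":173},{"offset":[0,0,0],"twist":[0,0,0],"claw":173}]'
python3 -c "
from see import *
go(28,np.radians(35),64,12,24)
snap('wrist','b3'); blobs('b3')
"
```

```text
t: 39.8
position: [579.2, -225.9, 136.5]
ee_rot: [0.314, 0.908, 0.174, -0.215]
contact_force: [0.6, -0.9, 0.1]
width: 27.5
grasp_force: 0.0
TCP [ 568.3 -224.6  113.5] now [ 579.2 -225.9  136.5] off(tool now) [ 0.026 -0.173  0.186] off(target axes) [ 0.026 -0.173  0.185] twist units [-0.03  0.01 -0.02] F(blower y, n, h) [-1.  -0.3 -0.3]
b3 pred btn [291. 236.] trig [217.2 240. ]
w [277, 220, 25, 26, 515] [289.  232.6]
w [228, 257, 18, 46, 390] [236.9 279. ]
w [311, 257, 18, 46, 392] [319.  278.6]
w [355, 294, 24, 18, 283] [366.9 303.1]
r [209, 202, 49, 73, 2760] [233.4 235.1]
```

```bash
python3 -m handwheel '[{"offset":[0.03,-0.17,0],"twist":[0,0,0],"claw":173},{"offset":[0,0,0.09],"twist":[0,0,0],"claw":173},{"offset":[0,0,0.09],"twist":[0,0,0],"claw":173},{"offset":[0,0,0],"twist":[0,0,0],"claw":173},{"offset":[0,0,0],"twist":[0,0,0],"claw":173},{"offset":[0,0,0],"twist":[0,0,0],"claw":173}]'
python3 -c "
from see import *
go(28,np.radians(35),64,12,22)
go(28,np.radians(35),64,5,22)
snap('wrist','b4'); blobs('b4')
"
```

```text
t: 40.35
position: [567.9, -224.3, 112.2]
ee_rot: [0.315, 0.907, 0.175, -0.217]
contact_force: [0.0, -0.4, -0.3]
width: 27.3
grasp_force: 0.0
TCP [ 567.4 -224.8  111.7] now [ 567.9 -224.3  112.2] off(tool now) [-0.003 -0.001  0.008] off(target axes) [-0.003 -0.001  0.008] twist units [-0.02  0.04  0.01] F(blower y, n, h) [-0.4  0.3 -0.1]
TCP [ 568.8 -231.6  111.7] now [ 567.9 -224.3  112.2] off(tool now) [-0.003  0.056  0.048] off(target axes) [-0.003  0.056  0.048] twist units [-0.02  0.04  0.01] F(blower y, n, h) [-0.4  0.3 -0.1]
b4 pred btn [325.1 254.4] trig [244.6 259.4]
w [310, 237, 27, 66, 942] [321.7 262. ]
w [360, 298, 23, 14, 182] [370.8 304.7]
w [282, 335, 36, 36, 743] [301.6 355.1]
r [236, 219, 52, 85, 3331] [265.5 258.1]
```

```bash
python3 -m handwheel '[{"offset":[0,0.03,0.02],"twist":[0,0,0],"claw":173},{"offset":[0,0.026,0.02],"twist":[0,0,0],"claw":173},{"offset":[0,0,0],"twist":[0,0,0],"claw":173},{"offset":[0,0,0],"twist":[0,0,0],"claw":173}]'
python3 -c "
from see import *
go(28,np.radians(35),64,0,22)"
python3 -m handwheel '[{"offset":[0,0.03,0.02],"twist":[0,0,0],"claw":173},{"offset":[0,0.011,0.009],"twist":[0,0,0],"claw":173},{"offset":[0,0,0],"twist":[0,0,0],"claw":173},{"offset":[0,0,0],"twist":[0,0,0],"claw":173}]'
python3 -c "
from see import *
go(28,np.radians(35),64,-2.5,22)"
```

```text
t: 40.73
position: [569.7, -229.8, 111.9]
ee_rot: [0.314, 0.908, 0.175, -0.216]
contact_force: [-1.3, 5.6, 2.0]
width: 27.5
grasp_force: 2.6
TCP [ 569.9 -236.5  111.7] now [ 569.7 -229.8  111.9] off(tool now) [-0.009  0.05   0.044] off(target axes) [-0.009  0.049  0.044] twist units [-0.03  0.03  0.01] F(blower y, n, h) [ 5.8 -1.7  1.1]
t: 41.07
position: [570.7, -234.1, 111.9]
ee_rot: [0.314, 0.908, 0.175, -0.216]
contact_force: [-1.4, 7.0, 3.8]
width: 27.4
grasp_force: 3.5
TCP [ 570.4 -238.9  111.7] now [ 570.7 -234.1  111.9] off(tool now) [-0.01   0.034  0.033] off(target axes) [-0.01   0.034  0.033] twist units [-0.03  0.03  0.02] F(blower y, n, h) [ 7.1 -3.3  1.8]
```

```bash
python3 -m handwheel '[{"offset":[0,0.025,0.018],"twist":[0,0,0],"claw":173},{"offset":[0,0,0],"twist":[0,0,0],"claw":173},{"offset":[0,0,0],"twist":[0,0,0],"claw":173},{"offset":[0,0,0],"twist":[0,0,0],"claw":173}]'
python3 -c "
from see import *
go(28,np.radians(35),64,-2.5,22)"
python3 -m handwheel '[{"offset":[0,0.02,0.014],"twist":[0,0,0],"claw":173},{"offset":[0,0,0],"twist":[0,0,0],"claw":173},{"offset":[0,0,0],"twist":[0,0,0],"claw":173},{"offset":[0,0,0],"twist":[0,0,0],"claw":173}]'
python3 -c "
from see import *
go(28,np.radians(35),64,-2.5,22)"
```

```text
t: 41.4
position: [570.9, -234.8, 111.6]
ee_rot: [0.312, 0.908, 0.176, -0.217]
contact_force: [-3.0, 14.6, 8.2]
width: 27.5
grasp_force: 7.2
TCP [ 570.4 -238.9  111.7] now [ 570.9 -234.8  111.6] off(tool now) [-0.012  0.029  0.027] off(target axes) [-0.012  0.029  0.028] twist units [-0.05  0.03  0.03] F(blower y, n, h) [14.9 -7.1  3.9]
t: 41.73
position: [571.0, -235.0, 111.4]
ee_rot: [0.311, 0.908, 0.176, -0.217]
contact_force: [-6.8, 20.9, 12.7]
width: 27.6
grasp_force: 10.8
TCP [ 570.4 -238.9  111.7] now [ 571.  -235.   111.4] off(tool now) [-0.014  0.028  0.025] off(target axes) [-0.014  0.028  0.025] twist units [-0.07  0.03  0.04] F(blower y, n, h) [21.9 -9.9  8.3]
```

```bash
python3 -m handwheel '[{"offset":[0,0.01,0],"twist":[0,0,0],"claw":167},{"offset":[0,0.01,0],"twist":[0,0,0],"claw":161},{"offset":[0,0,0],"twist":[0,0,0],"claw":161},{"offset":[0,0,0],"twist":[0,0,0],"claw":161}]'
python3 -c "
from see import *
go(31.5,np.radians(35),64,-2.5,22)"
python3 -m handwheel '[{"offset":[0,0,0.03],"twist":[0,0,0],"claw":161},{"offset":[0,0,0.03],"twist":[0,0,0],"claw":161},{"offset":[0,0,0],"twist":[0,0,0],"claw":161},{"offset":[0,0,0],"twist":[0,0,0],"claw":161}]'
python3 -c "
from see import *
go(31.5,np.radians(35),64,-7,14.5)"
```

```text
t: 42.07
position: [572.2, -236.5, 111.3]
ee_rot: [0.311, 0.908, 0.176, -0.217]
contact_force: [-4.9, 17.4, 7.4]
width: 31.5
grasp_force: 9.2
TCP [ 569.6 -237.7  110.8] now [ 572.2 -236.5  111.3] off(tool now) [-0.021 -0.006  0.018] off(target axes) [-0.021 -0.006  0.018] twist units [-0.07  0.02  0.05] F(blower y, n, h) [18.1 -5.8  4.7]
t: 42.4
position: [572.3, -236.8, 106.8]
ee_rot: [0.31, 0.909, 0.178, -0.215]
contact_force: [-5.5, 27.0, 13.3]
width: 31.5
grasp_force: 14.9
TCP [ 566.9 -242.8  104.4] now [ 572.3 -236.8  106.8] off(tool now) [-0.044  0.008  0.071] off(target axes) [-0.044  0.008  0.071] twist units [-0.09 -0.03  0.06] F(blower y, n, h) [ 27.5 -11.7   6.4]
```

```bash
python3 -m handwheel '[{"offset":[-0.01,-0.01,0.03],"twist":[0,0,0],"claw":161},{"offset":[0,0,0],"twist":[0,0,0],"claw":161},{"offset":[0,0,0],"twist":[0,0,0],"claw":161}]'
python3 -c "
from see import *
go(31.5,np.radians(35),64,-7,14.5)"
python3 -m handwheel '[{"offset":[-0.01,0,0.03],"twist":[0,0,0],"claw":161},{"offset":[0,0,0],"twist":[0,0,0],"claw":161},{"offset":[0,0,0],"twist":[0,0,0],"claw":161}]'
python3 -c "
from see import *
go(31.5,np.radians(35),64,-7,14.5)"
```

```text
t: 42.65
position: [571.7, -237.0, 104.7]
ee_rot: [0.31, 0.909, 0.178, -0.214]
contact_force: [-2.8, 30.1, 13.8]
width: 31.4
grasp_force: 16.1
TCP [ 566.9 -242.8  104.4] now [ 571.7 -237.   104.7] off(tool now) [-0.05   0.02   0.053] off(target axes) [-0.05   0.02   0.053] twist units [-0.08 -0.06  0.07] F(blower y, n, h) [ 30.  -13.7   3.8]
t: 42.9
position: [571.1, -237.3, 102.2]
ee_rot: [0.309, 0.91, 0.179, -0.212]
contact_force: [-1.8, 33.8, 13.8]
width: 31.4
grasp_force: 17.8
TCP [ 566.9 -242.8  104.4] now [ 571.1 -237.3  102.2] off(tool now) [-0.057  0.033  0.031] off(target axes) [-0.057  0.033  0.032] twist units [-0.09 -0.09  0.07] F(blower y, n, h) [ 33.4 -14.6   2.2]
```

```bash
python3 -m handwheel '[{"offset":[0,-0.025,0.002],"twist":[0,0,0],"claw":161},{"offset":[0,0,0],"twist":[0,0,0],"claw":161},{"offset":[0,0,0],"twist":[0,0,0],"claw":161}]'
python3 -c "
from see import *
go(31.5,np.radians(35),64,-2.5,14.5)"
python3 -m handwheel '[{"offset":[0,-0.008,0.012],"twist":[0,0,0],"claw":161},{"offset":[0,0,0],"twist":[0,0,0],"claw":161},{"offset":[0,0,0],"twist":[0,0,0],"claw":161}]'
python3 -c "
from see import *
go(31.5,np.radians(35),64,-2.5,14.5)
from rig import robot
snap('wrist','b5'); blobs('b5')"
```

```text
t: 43.15
position: [571.1, -237.2, 102.1]
ee_rot: [0.31, 0.909, 0.179, -0.212]
contact_force: [0.7, 30.1, 14.3]
width: 31.5
grasp_force: 16.2
TCP [ 566.  -238.4  104.4] now [ 571.1 -237.2  102.1] off(tool now) [-0.057 -0.003  0.006] off(target axes) [-0.057 -0.003  0.006] twist units [-0.06 -0.09  0.06] F(blower y, n, h) [ 29.2 -15.8   1.1]
t: 43.4
position: [570.7, -237.3, 101.2]
ee_rot: [0.311, 0.909, 0.179, -0.211]
contact_force: [1.2, 31.4, 16.7]
width: 31.2
grasp_force: 16.7
TCP [ 566.  -238.4  104.4] now [ 570.7 -237.3  101.2] off(tool now) [-0.058  0.002 -0.003] off(target axes) [-0.058  0.003 -0.002] twist units [-0.06 -0.1   0.06] F(blower y, n, h) [ 30.4 -18.3   1.6]
b5 pred btn [318.1 277.1] trig [230.4 282.6]
w [223, 250, 19, 53, 431] [232.3 277.8]
w [315, 256, 19, 47, 412] [323.8 278.7]
w [303, 264, 6, 19, 90] [305.9 273.3]
w [308, 357, 14, 9, 64] [316.3 361.6]
r [239, 239, 41, 87, 2681] [262.2 280.4]
```

```bash
python3 -m handwheel '[{"offset":[0,-0.016,0.008],"twist":[0,0,0],"claw":161},{"offset":[0,0,0],"twist":[0,0,0],"claw":161},{"offset":[0,0,0],"twist":[0,0,0],"claw":161}]'
python3 -c "
from see import *
go(31.5,np.radians(35),64,-2.5,14.5)"
python3 -m handwheel '[{"offset":[0,-0.016,0.008],"twist":[0,0,0],"claw":161},{"offset":[0,0,0],"twist":[0,0,0],"claw":161},{"offset":[0,0,0],"twist":[0,0,0],"claw":161}]'
python3 -c "
from see import *
go(31.5,np.radians(35),64,-2.5,14.5)"
```

```text
t: 43.7
position: [570.7, -237.3, 101.0]
ee_rot: [0.311, 0.909, 0.179, -0.211]
contact_force: [2.0, 30.3, 19.8]
width: 31.1
grasp_force: 17.0
TCP [ 566.  -238.4  104.4] now [ 570.7 -237.3  101. ] off(tool now) [-0.059  0.003 -0.004] off(target axes) [-0.059  0.004 -0.004] twist units [-0.04 -0.1   0.05] F(blower y, n, h) [ 29.2 -21.3   2.7]
t: 43.95
position: [570.5, -237.4, 100.6]
ee_rot: [0.312, 0.909, 0.179, -0.21]
contact_force: [2.8, 29.7, 23.1]
width: 31.2
grasp_force: 21.6
TCP [ 566.  -238.4  104.4] now [ 570.5 -237.4  100.6] off(tool now) [-0.059  0.006 -0.008] off(target axes) [-0.059  0.006 -0.007] twist units [-0.03 -0.11  0.05] F(blower y, n, h) [ 28.4 -24.6   3.8]
```

```bash
python3 -m handwheel '[{"offset":[0,-0.016,-0.0115],"twist":[0,0,0],"claw":161},{"offset":[0,-0.016,-0.0115],"twist":[0,0,0],"claw":161},{"offset":[0,0,0],"twist":[0,0,0],"claw":161},{"offset":[0,0,0],"twist":[0,0,0],"claw":161}]'
python3 -c "
from see import *
go(31.5,np.radians(35),64,-2.5,14.5)"
python3 -m handwheel '[{"offset":[0,-0.016,-0.0115],"twist":[0,0,0],"claw":161},{"offset":[0,0,0],"twist":[0,0,0],"claw":161},{"offset":[0,0,0],"twist":[0,0,0],"claw":161}]'
python3 -c "
from see import *
go(31.5,np.radians(35),64,-2.5,14.5)"
```

```text
t: 44.28
position: [570.3, -237.1, 100.8]
ee_rot: [0.314, 0.909, 0.179, -0.21]
contact_force: [7.0, 18.6, 14.5]
width: 31.2
grasp_force: 13.4
TCP [ 566.  -238.4  104.4] now [ 570.3 -237.1  100.8] off(tool now) [-0.057  0.008 -0.005] off(target axes) [-0.057  0.008 -0.004] twist units [ 0.   -0.11  0.03] F(blower y, n, h) [ 16.6 -18.   -2.1]
t: 44.53
position: [570.1, -236.9, 100.9]
ee_rot: [0.315, 0.908, 0.178, -0.21]
contact_force: [8.3, 13.0, 9.5]
width: 31.5
grasp_force: 10.6
TCP [ 566.  -238.4  104.4] now [ 570.1 -236.9  100.9] off(tool now) [-0.055  0.01  -0.003] off(target axes) [-0.055  0.01  -0.003] twist units [ 0.02 -0.11  0.02] F(blower y, n, h) [ 11.  -13.6  -4.7]
```

```bash
python3 -m handwheel '[{"offset":[0,-0.019,-0.007],"twist":[0,0,0],"claw":161},{"offset":[0,-0.016,-0.0115],"twist":[0,0,0],"claw":161},{"offset":[0,0,0],"twist":[0,0,0],"claw":161},{"offset":[0,0,0],"twist":[0,0,0],"claw":161}]'
python3 -c "
from see import *
go(31.5,np.radians(35),64,-2.5,14.5)"
python3 -m handwheel '[{"offset":[0,-0.019,-0.007],"twist":[0,0,0],"claw":161},{"offset":[0,0,0],"twist":[0,0,0],"claw":161},{"offset":[0,0,0],"twist":[0,0,0],"claw":161}]'
python3 -c "
from see import *
go(31.5,np.radians(35),64,-2.5,14.5)"
```

```text
t: 44.87
position: [569.0, -235.5, 101.2]
ee_rot: [0.316, 0.908, 0.178, -0.21]
contact_force: [10.6, 6.4, 8.0]
width: 31.4
grasp_force: 8.8
TCP [ 566.  -238.4  104.4] now [ 569.  -235.5  101.2] off(tool now) [-0.047  0.023  0.005] off(target axes) [-0.046  0.023  0.005] twist units [ 0.04 -0.1   0.01] F(blower y, n, h) [  4.  -12.8  -6.2]
t: 45.12
position: [568.5, -234.7, 101.4]
ee_rot: [0.317, 0.908, 0.177, -0.21]
contact_force: [10.4, 3.3, 8.9]
width: 31.4
grasp_force: 8.9
TCP [ 566.  -238.4  104.4] now [ 568.5 -234.7  101.4] off(tool now) [-0.043  0.031  0.01 ] off(target axes) [-0.043  0.031  0.01 ] twist units [ 0.05 -0.09  0.  ] F(blower y, n, h) [  1.  -13.1  -5. ]
```

```bash
python3 -m handwheel '[{"offset":[0,-0.018,-0.009],"twist":[0,0,0],"claw":161},{"offset":[0,-0.016,-0.0115],"twist":[0,0,0],"claw":161},{"offset":[0,0,0],"twist":[0,0,0],"claw":161},{"offset":[0,0,0],"twist":[0,0,0],"claw":161}]'
python3 -c "
from see import *
go(31.5,np.radians(35),64,-2.5,14.5)
snap('wrist','b6'); blobs('b6')"
```

```text
t: 45.45
position: [566.7, -232.4, 101.7]
ee_rot: [0.317, 0.908, 0.177, -0.21]
contact_force: [9.5, 0.6, 8.9]
width: 32.0
grasp_force: 6.3
TCP [ 566.  -238.4  104.4] now [ 566.7 -232.4  101.7] off(tool now) [-0.031  0.054  0.023] off(target axes) [-0.031  0.054  0.023] twist units [ 0.06 -0.07 -0.01] F(blower y, n, h) [ -1.4 -12.4  -3.7]
b6 pred btn [328.2 269.7] trig [242.  275.9]
w [223, 243, 19, 60, 433] [232.5 277.3]
w [315, 250, 19, 53, 562] [324.6 272.7]
w [365, 304, 16, 9, 98] [373.5 308.1]
w [305, 355, 17, 11, 102] [315.1 361.1]
r [242, 232, 49, 89, 3514] [268.2 274.7]
```

```bash
python3 -m handwheel '[{"offset":[0,-0.02,-0.03],"twist":[0,0,0],"claw":161},{"offset":[0,0,-0.1],"twist":[0,0,0],"claw":161},{"offset":[0,0,-0.2],"twist":[0,0,0],"claw":161},{"offset":[0,0,-0.1],"twist":[0,0,0],"claw":161},{"offset":[0,0,0],"twist":[0,0,0],"claw":161},{"offset":[0,0,0],"twist":[0,0,0],"claw":161},{"offset":[0,0,0],"twist":[0,0,0],"claw":161}]'
python3 -c "
from see import *
go(31.5,np.radians(35),64,-2.5,14.5)
snap('wrist','b7'); blobs('b7'); d=load('b7')
for n,t in(('b7','now'),('b3','before')):
  d=load(n); print(t,[ (tt,w2pix(d,O+85*z+60*hd+(34-tt)*y).round(1)[0]) for tt in(0,4,6,10)],'btn h',[(h,w2pix(d,O+85*z+60*hd-h*nd-6*y).round(1).tolist()) for h in (20.5,15)])
"
```

```text
t: 46.08
position: [569.8, -202.8, 127.6]
ee_rot: [0.314, 0.907, 0.175, -0.217]
contact_force: [0.1, 0.2, -0.6]
width: 31.4
grasp_force: 0.0
TCP [ 566.  -238.4  104.4] now [ 569.8 -202.8  127.6] off(tool now) [0.021 0.131 0.406] off(target axes) [0.019 0.13  0.406] twist units [-0.02  0.05  0.01] F(blower y, n, h) [ 0.2  0.5 -0.4]
b7 pred btn [331.  233.3] trig [260.6 236.9]
w [317, 217, 19, 24, 338] [325.9 228.7]
w [223, 256, 20, 47, 420] [232.2 278.1]
w [315, 256, 19, 47, 410] [323.6 278.2]
w [359, 292, 29, 21, 367] [373.1 302.5]
r [261, 200, 40, 75, 2625] [280.7 236.3]
now [(0, np.float64(260.6)), (4, np.float64(266.1)), (6, np.float64(268.8)), (10, np.float64(274.0))] btn h [(20.5, [331.0, 233.3]), (15, [325.1, 230.6])]
before [(0, np.float64(217.2)), (4, np.float64(223.3)), (6, np.float64(226.3)), (10, np.float64(232.2))] btn h [(20.5, [291.0, 236.0]), (15, [285.8, 233.2])]
```

```bash
python3 -m handwheel '[{"offset":[0,0,-0.4],"twist":[0,0,0],"claw":161},{"offset":[0,0,-0.4],"twist":[0,0,0],"claw":161},{"offset":[0,0,-0.4],"twist":[0,0,0],"claw":161},{"offset":[0,0,-0.3],"twist":[0,0,0],"claw":161},{"offset":[0,0,0],"twist":[0,0,0],"claw":161},{"offset":[0,0,0],"twist":[0,0,0],"claw":161},{"offset":[0,0,0],"twist":[0,0,0],"claw":161},{"offset":[0,0,0],"twist":[0,0,0],"claw":161}]'
python3 -c "
from h import *
snap('side','s5'); snap('top','t5')
x=np.array([.977,.2113,0]);y=np.array([-.2113,.977,0]); C=np.array([555.5,100.5,0])
for n in('t5','s5'):
  d=load(n); g=cv2.cvtColor(d['p'],cv2.COLOR_RGB2GRAY).astype(np.float32)
  print(n)
  for yy in range(91,-92,-7):
    print('%4d '%yy,' '.join('%3d'%cv2.getRectSubPix(g,(1,1),tuple(map(float,w2pix(d,C+xx*x+yy*y+[0,0,15 if abs(xx)<84 and abs(yy)<84 else 22]))))[0,0] for xx in range(-91,92,7)))
"
```

```text
t: 46.8
position: [611.1, -107.3, 233.1]
ee_rot: [0.314, 0.907, 0.174, -0.219]
contact_force: [-0.4, -0.3, -0.7]
width: 31.4
grasp_force: 0.0
t5
  91  174 184 191 195 201 209 209  92  71  72  76 221 224 226 227 228 229 230 231 231 231 232 232 232 232 232 232
  84  150 166 173 183 190 192 130  67  68  66 191 215 218 220 223 225 226 228 228 229 231 231 231 231 232 232 232
  77  117 139 146 155 167 121  60  60  57 152 199 205 209 211 215 219 221 223 225 226 228 229 229 231 231 231 231
  70   73  97 117 124  83  51  51  55 112 178 185 191 196 201 206 209 213 217 219 222 224 225 227 228 229 230 230
  63   36 148  95  51  35  43  44 111 148 158 167 174 181 187 192 197 203 206 210 214 217 220 222 224 226 228 229
  56   80 198 232 205 195 143 112 100 116 130 141 152 160 169 176 182 189 194 199 204 208 212 215 218 221 223 225
  49   45 228 238 231 238 238 236 205 152 103 104 120 132 146 155 162 171 177 184 190 195 200 204 209 213 217 220
  42   64 215 238 142 209 237 166 187 238 169  98 142 111 106 122 136 147 158 166 172 180 185 191 197 202 206 211
  35   62 218 238 228 237 238 226 205 224 2
[... 4503 characters left out ...]
 148 150 114  77
 -56   94 140 142  76 131 149  84 129 150  82 124 147 106 102 149 113  93 147 127  83 149 127  79 149 144 124  95
 -63   95 160 146 149 148 148 142 147 149 147 148 146 144 147 148 148 145 146 145 146 147 149 144 147 147 123  77
 -70   92 188 145 132 149 148 131 139 149 139 140 146 145 141 148 141 135 147 144 140 147 146 132 148 146 115  82
 -77   95 173 150  63 131 149  70 128 147  86 112 144  99  95 148 106 101 146 116  80 148 132  80 144 146 121  75
 -84  102 195 158 124 141 133  85 159 149 104 147 138  97 136 154  95 138 142  96 125 149 112 124 144 125 121  82
 -91   89 167 166 162 153 173 171 183 171 170 161 156 158 165 174 142 129 127 130 130 133 142 134 127 132 128  57
```

```bash
python3 -c "
from rig import robot
print(robot.sign_off())"
```

```text
the job is handed in; nothing more can be done
None
```

I handed the job in with all three padlocks flat in the tray facing the nozzle, the tray square in the taped bay and the blower locked on; the last camera checks fit this, though the hand-in returned no verdict.

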